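Make up a marking-out kit and an assembly kit

TASK

Make up two kits from the stock on the bench. Marking-out kit, in the narrow two-bay tray: lay the carpenter's pencil lengthwise in the long bay and stand the tape measure in the short bay. Assembly kit, in the deep three-bay tray: the screw carton and the sanding block go in the two wide bays (one in each, either way round, long side along the bay) and the glue bottle stands upright in the small bay; everything ends flat on the tray floors, inside its bay.

Things in the scene. Friction and masses are not known exactly. Their poses are not given: they have to be found in the camera images.
- narrow_tray: Fixed wooden tray 100 (x) x 264 (y) mm; floor 4 mm and walls 4 mm thick, rim 12 mm high. Origin: centre of underside, z up. Two bays, each 92 mm in x, centred on x = 0: long bay, 190 mm in y, centre y = -33 mm, for the pencil (along tray y); short bay, 62 mm in y, centre y = +97 mm, for the tape measure (its 76 mm length along tray x).
- deep_tray: Fixed wooden tray 134 (x) x 254 (y) mm; floor and walls 4 mm thick, rim 12 mm. Origin: underside centre, z up. Bays centred on x = 0: two wide ones, 126 (x) x 88 (y), at y = -79 and +13 mm, for carton and sanding block (long sides along x); a small one, 92 (x) x 62 (y), between solid end blocks, at y = +92 mm, for the glue (62 mm width along x). Tall glue last leaves the gripper room.
- tape: Pocket tape measure standing on edge, 37 (x, thickness) x 76 (y) x 65 (z) mm, 0.28 kg. Origin: centre of the underside; z up. Its case is centred at y = +2 mm; grasp across x, about 45 mm up.
- pencil: Flat carpenter's pencil lying down, 14 (x) x 170 (y, length) x 8 (z) mm, sharpened at the -y end. Origin: middle of the length, underside; z up. Grasp across x at y = +5 mm or so. (The thicker round marker pen nearby is not wanted.)
- sanding_block: Cork block wrapped in abrasive paper, 60 (x) x 110 (y) x 34 (z) mm, two-tone brown brick. Origin: centre of the underside, lying 2 mm below the surface it rests on; z up. Grasp across x.
- screw_carton: Open cardboard carton of screws with its lid flap standing up, walls 62 (x) x 100 (y) x 50 (z) mm high, lid up to 95 mm, 0.42 kg. Origin: underside, near the centre: the middle of the walls is at x = +2, y = +4 mm; z up. Grasp across x, about 42 mm up.
- glue: Glue bottle with a nozzle cap, standing, 40 (x) x 62 (y) x 200 (z) mm, body up to 158 mm; 0.3 kg. Origin: centre of the underside (body centred at x = +1 mm); z up. Grasp across x near the top of the body, 150 mm up (lower, the gripper would meet the nozzle).
Things that resemble listed ones, but are neither listed nor needed, are in the scene too. What is shaped like the tape but turquoise is not meant.

How it is judged:
At the end, for the whole second after the job is handed in: Pencil, tape, bottle, carton and sanding block rest on the floors of their own bays (origin within 12 to 18 mm of the bay centre, pencil 40 mm across), flat or upright within 0.1 rad, turned within 0.25 rad of the bay (pencil 0.35), carton and block one in each wide bay, released and still (x of tape in the frame of narrow_tray between -0.015 and 0.015 m and y of tape in the frame of narrow_tray between 0.082 and 0.112 m and z of each of tape, pencil in the frame of narrow_tray below 0.0085 m and angle between each of tape, pencil, glue's own z axis and vertical below 0.1 rad and angle between the y axis of tape and the x axis of narrow_tray, either way round below 0.25 rad and x of pencil in the frame of narrow_tray between -0.04 and 0.04 m and y of pencil in the frame of narrow_tray between -0.049 and -0.017 m and angle between the y axis of pencil and the y axis of narrow_tray, either way round below 0.35 rad and x of glue in the frame of deep_tray between -0.017 and 0.017 m and y of glue in the frame of deep_tray between 0.078 and 0.106 m and z of glue in the frame of deep_tray below 0.0085 m and angle between the y axis of glue and the x axis of deep_tray, either way round below 0.25 rad and (((x of screw_carton in the frame of deep_tray between -0.018 and 0.018 m and y of screw_carton in the frame of deep_tray between -0.095 and -0.063 m and z of screw_carton in the frame of deep_tray below 0.0085 m and angle between screw_carton's own z axis and vertical below 0.1 rad and angle between the y axis of screw_carton and the x axis of deep_tray, either way round below 0.25 rad) and (x of sanding_block in the frame of deep_tray between -0.012 and 0.012 m and y of sanding_block in the frame of deep_tray between -0.004 and 0.03 m and z of sanding_block in the frame of deep_tray below 0.0085 m and angle between sanding_block's own z axis and vertical below 0.1 rad and angle between the y axis of sanding_block and the x axis of deep_tray, either way round below 0.25 rad)) or ((x of screw_carton in the frame of deep_tray between -0.018 and 0.018 m and y of screw_carton in the frame of deep_tray between -0.003 and 0.029 m and z of screw_carton in the frame of deep_tray below 0.0085 m and angle between screw_carton's own z axis and vertical below 0.1 rad and angle between the y axis of screw_carton and the x axis of deep_tray, either way round below 0.25 rad) and (x of sanding_block in the frame of deep_tray between -0.012 and 0.012 m and y of sanding_block in the frame of deep_tray between -0.096 and -0.062 m and z of sanding_block in the frame of deep_tray below 0.0085 m and angle between sanding_block's own z axis and vertical below 0.1 rad and angle between the y axis of sanding_block and the x axis of deep_tray, either way round below 0.25 rad))) and linear speed of each of tape, pencil, sanding_block, screw_carton, glue below 0.02 m/s and angular speed of each of tape, pencil, sanding_block, screw_carton, glue below 0.2 rad/s); the robot touches nothing.
It also fails if it takes over 128 s, if anything falls off the work surface, if the arm or the gripper's body presses on something with over 40 N, if the wrist force passes 120 N, or if a joint passes its speed limit or range.

ROBOT

A 6-joint arm with a two-finger parallel gripper is mounted at the origin on a cart in front of the work surface, level with it; the furniture and walls round the work are solid. World frame = base frame: x ahead of the robot, y to its left, z up, the work surface at z = 0. Lengths are in m, angles in rad, forces in N, time in s.
With the tool pointing down it reaches from about 0.35 to 0.975 m from the base axis. Payload 4.9 kg.
Tool frame: the origin (TCP) lies midway between the tips of the shut fingers; the grasp point (between the pads) lies ctrl.grip_point_offset behind it (ctrl.grip_point_offset is the distance from the TCP to the grasp point, in m); x points along the fingers, y is the direction in which the jaws open and shut, and the axes are right-handed (so a half turn about x gives the same grasp; the last joint's range is limited). The gripper opens to 85 mm and grips with 20 to 120 N. Pads are 22 mm wide; open, the fingers measure 114 mm over their backs; the gripper's body (76 mm by 85 mm) begins 54 mm behind the grasp point. The pads swing forward as they close: fully open they stand 13 mm farther back than shut.
Start: joints at [1.104, 0.053, 1.613, -0, 1.476, -0.119], TCP at [0.213, 0.588, 0.231] pointing down, gripper open.
Joint ranges: [-3.01, 3.01], [-1.01, 2.22], [0.06, 2.58], [-1.02, 4.17], [0.09, 2.62], [-3.14, 3.14]. Speed limits (rad/s): [2.57, 2.57, 3.14, 3.14, 3.14, 3.14].

INTERFACE

Orientations are given as a rotation vector (axis times angle).
In Python, from station import ctrl gives the robot as it stands. The module is installed in compiled form; this text tells all that it offers.
- The arm moves only by the tool drive_tool, never from a script. Its argument "commands" is text: rows parted by semicolons, each of 5 numbers parted by spaces: the closure, from -1 (fully open) to 1 (shut), so that 0 is half open, then the shift along the tool's x, y, z in units of 40 mm (1.0 is 40 mm), then the turn about the tool's x in units of 5 degrees (1.0 is 5 degrees). A call has 1 to 8 rows; each row is the pose to reach, as a shift and turn from the pose commanded when the call began, along the tool's axes at that moment; what a row does not reach only later rows make up. A row lasts 1/12 s, in which the tool goes at most 41.7 mm and 7.16 degrees, less where a joint would pass 70% of its speed; a pose out of reach is approached as far as the arm can. A call with a gripper value outside its range is refused whole. The fingers move at their own pace and stop on an object; "newtons" is the grip in N (left out, the last holds). Time passes only in rows, so rows that repeat a pose let the fingers close. It gives the time, the measured TCP pose, the force and the opening at its end, in the units of the state.
- ctrl.get_obs(): the state, without advancing time (a new reading comes with each control period).
- ctrl.get_image(name): name is "scene" or "top" or "wrist"; returns (picture, depth): 400x640x3 uint8, blue, green, red; 400x640 float32, m along the optical axis (not along the pixel's ray), 0 where there is no reading.
- ctrl.camera_info(name): a dict with "K" (3x3 intrinsics, pixels), "k1" (the pictures are not rectified: a ray, as slopes to the right and down, at radius r is drawn at 1 + k1 r^2 times it, then the intrinsics apply), "T" (4x4, takes a point from camera to world coordinates). Camera axes: x right, y down, z forward; pixel columns grow to the right and rows downward; lengths in m; the calibration is good to about 2 mm. A picture is of the moment at which its call begins: read the wrist's pose just before it. camera_info takes no time and is no camera call; for the wrist camera it gives the pose at the moment of the call.
- ctrl.finish_job(): hands the job in, once; it reports no verdict.
The state is a dict: "t": time; "q": joint angles; "dq": joint speeds; "effort": joint torques, N m; "tool_pos": TCP position; "tool_rot": TCP orientation; "contact_force": force on the tool from outside, world axes, zero at the start; "wrist_torque": the same for the moment, N m; "opening": finger opening in m.
Only numpy, scipy, OpenCV 4.12 (cv2) and the standard library are available. Lean on these libraries where they do the work, as an engineer would, in place of code of your own. Each camera call takes 0.05 s, during which the arm holds its last target.

## Working session

There is one attempt and no reset: what is moved stays moved. The work goes in short steps, Python scripts to look and compute and a tool call to move; the robot and the scene stay as the last step left them, time stands still between calls to the robot, and variables do not carry over. Pictures are saved under pics/ and viewed, and the job is handed in when it is done.

Besides the shell and the picture viewer there is one more tool, called as name(argument=value, ...) on one line, values as JSON. drive_tool: Moves the arm, as the interface text tells. Its arguments: {"type":"object","properties":{"commands":{"type":"string"},"newtons":{"type":"number"}},"required":["commands"]}

```bash
ls; mkdir -p pics
python3 - <<'E'
from station import ctrl
import cv2,numpy as np
o=ctrl.get_obs()
for k,v in o.items(): print(k,np.round(v,4))
print(ctrl.grip_point_offset)
for n in ("scene","top"):
    im,d=ctrl.get_image(n); ci=ctrl.camera_info(n)
    cv2.imwrite(f"pics/{n}0.png",im); np.savez(f"{n}0.npz",im=im,d=d,K=ci["K"],k1=ci["k1"],T=ci["T"]); print(n,ci)
E
```

```text
pics
t 0.0
q [ 1.104   0.0534  1.6143 -0.      1.476  -0.119 ]
dq [ 0.0004  0.001  -0.0009  0.0024 -0.0016  0.0006]
effort [-2.00000e-03 -3.93675e+01 -3.70172e+01 -2.00000e-04  7.00000e-03
 -0.00000e+00]
tool_pos [0.2127 0.587  0.2301]
tool_rot [ 0.2714  1.5541 -0.2745]
contact_force [-0.409  -0.1431  0.1028]
wrist_torque [-0.0302 -0.0085 -0.0348]
opening 0.0855
0.0187
scene {'K': array([[474.03053327,   0.        , 317.77790468],
       [  0.        , 474.03053327, 199.76661292],
       [  0.        ,   0.        ,   1.        ]]), 'k1': -0.0023397926206450152, 'T': array([[ 0.71908038, -0.41181444,  0.55976091, -0.25523179],
       [-0.6948853 , -0.43491634,  0.57269729, -0.76815493],
       [ 0.00760415, -0.80078501, -0.59890361,  0.80403717],
       [ 0.        ,  0.        ,  0.        ,  1.        ]])}
top {'K': array([[388.90910509,   0.        , 320.94288282],
       [  0.        , 388.90910509, 197.06277539],
       [  0.        ,   0.        ,   1.        ]]), 'k1': -0.03920225313399743, 'T': array([[-0.01502017, -0.98590971,  0.16660261,  0.29106743],
       [-0.99988012,  0.01543663,  0.001205  , -0.04771898],
       [-0.0037598 , -0.16656454, -0.98602339,  1.16600863],
       [ 0.        ,  0.        ,  0.        ,  1.        ]])}
```

View pics/scene0.png

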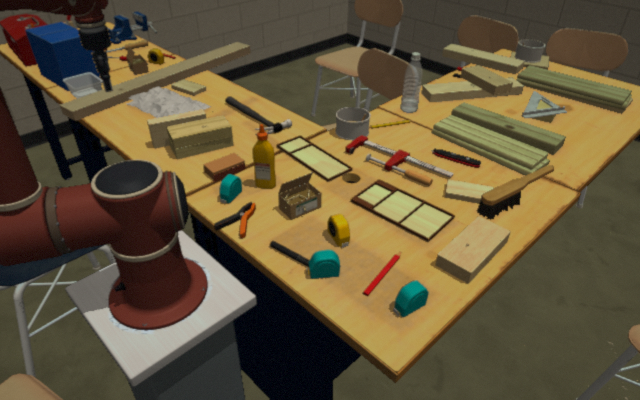

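View pics/top0.png

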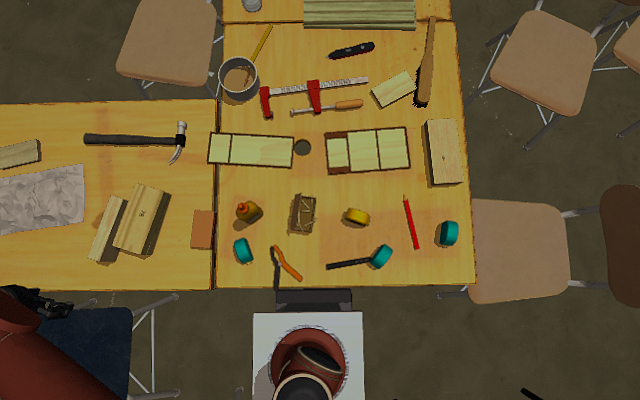

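```bash
cat > h.py <<'E'
import numpy as np,cv2
def pts(f):
    z=np.load(f); d=z["d"]; K=z["K"]; k1=float(z["k1"])
    v,u=np.mgrid[0:400,0:640]
    p=np.stack([u,v],-1).reshape(-1,1,2).astype(float)
    s=cv2.undistortPoints(p,K,np.array([k1,0,0,0.])).reshape(400,640,2)
    P=np.dstack([s[...,0]*d,s[...,1]*d,d])
    W=P@z["T"][:3,:3].T+z["T"][:3,3]
    W[d==0]=np.nan
    return z["im"],W
def ortho(fs,x0,x1,y0,y1,res,name,zmax=0.4):
    # image: up = +x, left=+y
    H=int((x1-x0)/res);Wd=int((y1-y0)/res)
    out=np.zeros((H,Wd,3),np.uint8);hz=np.full((H,Wd),-1.)
    for f in fs:
        im,W=pts(f)
        im=cv2.resize(im,None,fx=3,fy=3,interpolation=cv2.INTER_LINEAR);W=cv2.resize(W,None,fx=3,fy=3,interpolation=cv2.INTER_NEAREST) if 0 else cv2.resize(W.astype(np.float32),None,fx=3,fy=3)
        m=np.isfinite(W[...,2])&(W[...,2]<zmax)&(W[...,2]>-0.05)
        r=((x1-W[m][:,0])/res).astype(int);c=((y1-W[m][:,1])/res).astype(int);z=W[m][:,2];col=im[m]
        k=(r>=0)&(r<H)&(c>=0)&(c<Wd);r,c,z,col=r[k],c[k],z[k],col[k]
        o=np.argsort(z);r,c,z,col=r[o],c[o],z[o],col[o]
        kk=z>=hz[r,c]
        out[r[kk],c[kk]]=col[kk];hz[r[kk],c[kk]]=z[kk]
    cv2.imwrite(name,out);return out,hz
E
python3 - <<'E'
from h import *
im=cv2.imread("pics/top0.png")
cv2.imwrite("pics/topz.png",cv2.resize(im[115:290,180:480],(800,467),interpolation=cv2.INTER_CUBIC))
im=cv2.imread("pics/scene0.png")
cv2.imwrite("pics/scenez.png",cv2.resize(im[110:320,190:470],(800,600),interpolation=cv2.INTER_CUBIC))
_,W=pts("top0.npz")
for n,u,v in [("glue",248,211),("carton",303,214),("tape",356,216),("pencil",410,222),("block",202,229),("nl",220,150),("ll",262,150),("dl",338,152),("table",330,200),("table2",100,275)]:
    print(n,np.round(W[v,u],3))
E
```

```text
glue [0.427 0.144 0.164]
carton [0.433 0.007 0.029]
tape [ 0.421 -0.145  0.064]
pencil [ 0.407 -0.312  0.006]
block [0.393 0.304 0.031]
nl [0.64  0.264 0.007]
ll [0.638 0.134 0.004]
dl [ 0.629 -0.101  0.001]
table [ 0.479 -0.074 -0.004]
table2 [0.262 0.618 0.   ]
```

View pics/topz.png

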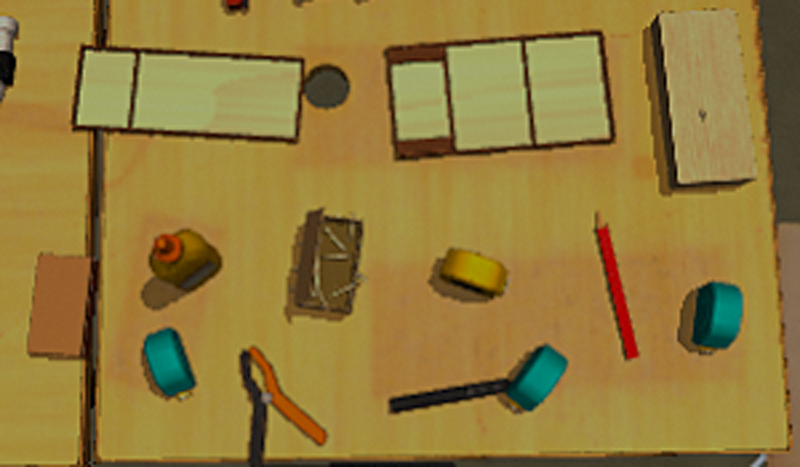

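View pics/scenez.png

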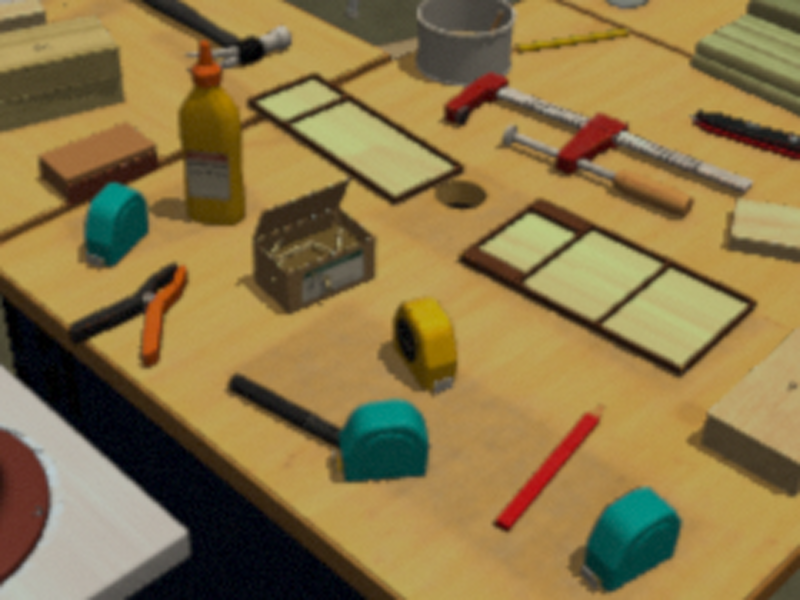

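```bash
cat >> h.py <<'E'
def onplane(f,uv,z):
    g=np.load(f) if isinstance(f,str) else f
    s=cv2.undistortPoints(np.array(uv,float).reshape(-1,1,2),g["K"],np.array([float(g["k1"]),0,0,0.])).reshape(-1,2)
    r=np.c_[s,np.ones(len(s))]@g["T"][:3,:3].T;t=g["T"][:3,3]
    return (t+r*((z-t[2])/r[:,2])[:,None])[:,:2]
def rect(f,mask,z):
    v,u=np.nonzero(mask)
    P=onplane(f,np.c_[u,v],z)
    (cx,cy),(a,b),an=cv2.minAreaRect((P*1000).astype(np.float32))
    return cx,cy,a,b,an
E
python3 - <<'E'
from h import *
for f in ("top0.npz","scene0.npz"):
    im,W=pts(f)
    hsv=cv2.cvtColor(im,cv2.COLOR_BGR2HSV).astype(int)
    x,y,z=W[...,0],W[...,1],W[...,2]
    def box(a,b,c,d,lo,hi): return (x>a)&(x<b)&(y>c)&(y<d)&(z>lo)&(z<hi)
    cream=box(.5,.75,-.35,.35,-.02,.03)&(hsv[...,1]<125)&(hsv[...,2]>120)
    n,l,st,c=cv2.connectedComponentsWithStats(cream.astype(np.uint8))
    print(f)
    for i in range(1,n):
        if st[i,4]>150: print("cream",st[i],np.round(rect(f,l==i,0.004),1))
    for nm,m in [("pencil",box(.3,.52,-.4,-.22,-.02,.03)&((hsv[...,0]<8)|(hsv[...,0]>172))&(hsv[...,1]>150)),
      ("tape",box(.35,.5,-.22,-.08,.055,.09)),
      ("tapeall",box(.35,.5,-.22,-.08,.02,.09)),
      ("glue",box(.35,.52,.08,.22,.03,.15)),
      ("glueb",box(.35,.52,.08,.22,.05,.13)),
      ("carton",box(.34,.52,-.06,.08,.015,.05)),
      ("block",box(.3,.5,.25,.36,.022,.05)),
      ("trq",box(.25,.43,.1,.26,.03,.1)&(hsv[...,0]>75)&(hsv[...,0]<100))]:
        P=W[m]
        if len(P)<10: print(nm,len(P));continue
        print(nm,len(P),np.round(np.median(P,0),3),np.round(np.percentile(P[:,2],[2,50,98]),3),np.array2string(np.array(sum(cv2.minAreaRect((P[:,:2]*1000).astype(np.float32))[:2],())+(cv2.minAreaRect((P[:,:2]*1000).astype(np.float32))[2],)),precision=1))
E
```

```text
top0.npz
cream [ 377  129   32   40 1022] [ 638.1 -270.   122.9   85.4    3.8]
cream [ 348  131   31   40 1060] [ 632.  -177.6  123.2   86.     3.8]
cream [209 134  22  29 521] [647.5 267.5  59.2  89.5  85.5]
cream [ 230  135   63   31 1672] [637.4 137.  189.   89.2  85.8]
cream [327 138  22  29 545] [627.2 -98.8  89.8  60.8   4. ]
pencil 212 [ 0.398 -0.315  0.008] [0.004 0.008 0.013] [ 400.5 -314.6  148.4   14.3   11. ]
tape 200 [ 0.421 -0.149  0.062] [0.055 0.062 0.067] [ 421.3 -149.7   50.8   33.4   69.2]
tapeall 315 [ 0.418 -0.148  0.059] [0.027 0.059 0.067] [ 420.  -150.3   70.9   35.2   68.7]
glue 369 [0.421 0.149 0.117] [0.036 0.117 0.148] [404.6 169.8  51.1 123.6  63.1]
glueb 191 [0.419 0.149 0.094] [0.052 0.094 0.13 ] [405.  170.3  50.8 120.6  62.2]
carton 563 [0.43  0.001 0.032] [0.024 0.032 0.047] [437.6   6.3  80.7 109.1  79.7]
block 780 [0.393 0.303 0.032] [0.024 0.032 0.037] [393.8 304.4  62.7 107.5  84.7]
trq 311 [0.329 0.178 0.06 ] [0.034 0.06  0.067] [330.2 179.6  67.2  35.4  18.4]
scene0.npz
cream [281 138  28  14 209] [649.6 272.9  53.9  85.9  86.4]
cream [293 146 
[... 214 characters left out ...]
119.5   85.4    4.1]
pencil 271 [ 0.393 -0.316  0.007] [0.002 0.007 0.011] [ 399.5 -314.4  149.6   13.3    9.9]
tape 184 [ 0.417 -0.153  0.061] [0.055 0.061 0.066] [ 419.3 -152.1   47.9   35.7   71.3]
tapeall 467 [ 0.411 -0.163  0.049] [0.021 0.049 0.065] [ 418.4 -152.7   70.4   36.9   70.5]
glue 813 [0.423 0.147 0.092] [0.033 0.092 0.148] [404.6 163.1  40.5 114.4  59.6]
glueb 525 [0.423 0.146 0.093] [0.052 0.093 0.129] [404.5 163.2  38.2 114.1  57.8]
carton 918 [0.432 0.007 0.034] [0.017 0.034 0.049] [437.6   3.7  79.8 112.6  81.4]
block 482 [0.388 0.299 0.031] [0.023 0.031 0.035] [391.4 306.1  66.6 114.   86.3]
trq 306 [0.32  0.172 0.052] [0.032 0.052 0.066] [326.4 181.8  67.3  37.1  19.8]
```

```bash
cat >> h.py <<'E'
from scipy.spatial.transform import Rotation as R
def state():
    from station import ctrl
    o=ctrl.get_obs(); return o,R.from_rotvec(o["tool_rot"]).as_matrix()
def go(tx,ty,tz,jaw):
    """needed shift units & turn; jaw = world angle deg of jaw axis (mod 180)"""
    o,M=state()
    d=M.T@(np.array([tx,ty,tz])-o["tool_pos"])/0.04
    a=np.degrees(np.arctan2(M[1,1],M[0,1])); 
    t=(a-jaw+90)%180-90   # tool x down: +turn about tool x lowers world angle
    print("t%.2f tcp %s jaw %.1f q6 %.2f F %s open %.4f tilt %.2f"%(o["t"],np.round(o["tool_pos"],4),a,o["q"][5],np.round(o["contact_force"],1),o["opening"],np.degrees(np.arccos(-M[2,0]))))
    print("shift",np.round(d,2),"turn",round(t/5,2),"rows",round(max(np.linalg.norm(d)*40/41.7,abs(t)/7.16),1))
E
python3 - <<'E'
from h import *
o,M=state();print(np.round(M,3))
go(.392,.305,.2,86)
A=[pts(f)[1].reshape(-1,3) for f in("top0.npz","scene0.npz")]
def r(P): 
    (c,s,a)=cv2.minAreaRect((P[:,:2]*1000).astype(np.float32));return np.round([*c,*s,a],1)
for nm,b in [("glue hi",(.36,.5,.08,.22,.08,.15)),("glue cap",(.36,.5,.08,.22,.16,.21)),("glue.13",(.36,.5,.08,.22,.12,.15)),("carton",(.36,.52,-.06,.08,.035,.05)),("lid",(.36,.52,-.06,.08,.06,.1)),("board",(.5,.78,-.5,-.33,.01,.1))]:
    for k in A+[np.vstack(A)]:
        x,y,z=k.T; m=(x>b[0])&(x<b[1])&(y>b[2])&(y<b[3])&(z>b[4])&(z<b[5])
        print(nm,m.sum(),r(k[m]),np.round(np.median(k[m],0),3))
E
```

```text
[[-0.001  0.341  0.94 ]
 [-0.002  0.94  -0.341]
 [-1.    -0.002 -0.   ]]
t0.10 tcp [0.2127 0.5871 0.2302] jaw 70.1 q6 -0.12 F [0.5 0.8 0.2] open 0.0853 tilt 0.11
shift [ 0.76 -5.1   6.62] turn -3.19 rows 8.0
glue hi 247 [433.3 155.1  37.6  60.3  34.5] [0.426 0.145 0.131]
glue hi 484 [427.3 151.2  33.1  61.5  53.4] [0.424 0.147 0.116]
glue hi 731 [430.4 155.5  40.4  64.   32. ] [0.424 0.146 0.122]
glue cap 107 [434.  155.3  27.7  26.2   6.3] [0.432 0.153 0.176]
glue cap 114 [430.1 155.1  20.1  25.1  51.8] [0.43  0.155 0.175]
glue cap 221 [432.3 156.3  27.6  29.   85.7] [0.43  0.154 0.175]
glue.13 175 [433.3 155.9  35.2  59.4  32. ] [0.428 0.146 0.136]
glue.13 213 [428.4 152.5  29.7  58.5  53.4] [0.424 0.147 0.134]
glue.13 388 [430.9 155.3  39.8  60.9  32. ] [0.426 0.147 0.135]
carton 120 [437.7   9.4  67.2 107.9  82.8] [0.433 0.001 0.039]
carton 412 [434.7   8.9  70.4 103.1  81.4] [0.435 0.01  0.042]
carton 532 [437.5   8.5  70.4 108.9  81.4] [0.434 0.006 0.041]
lid 189 [437.2  26.7  18.8  99.9  81.4] [0.435 0.027 0.079]
lid 225 [437.4  27.1  20.7 102.6  82.6] [0.436 0.027 0.078]
lid 414 [437.4  27.1  20.7 102.6  82.6] [0.436 0.027 0.078]
board 2231 [ 652.  -415.5  275.2  111.     9. ] [ 0.62  -0.415  0.038]
board 2813 [ 651.  -413.8  277.7  110.2    9.5] [ 0.609 -0.42   0.037]
board 5044 [ 651.2 -415.2  277.7  112.9    9.5] [ 0.614 -0.418  0.038]
```

drive_tool(commands="-1 0 -5.1 6.6 -3.2;-1 0 -5.1 6.6 -3.2;-1 0 -5.1 6.6 -3.2;-1 0 -5.1 6.6 -3.2;-1 0 -5.1 6.6 -3.2;-1 0 -5.1 6.6 -3.2;-1 0 -5.1 6.6 -3.2;-1 0 -5.1 6.6 -3.2")

```text
t: 0.77
tool_pos: [0.3909, 0.3055, 0.2309]
tool_rot: [0.053, 1.57, -0.054]
contact_force: [0.7, 0.6, 0.1]
opening: 0.0853
```

```bash
cat >> h.py <<'E'
def snap(name,tag):
    from station import ctrl
    ci=ctrl.camera_info(name); im,d=ctrl.get_image(name)
    np.savez(f"{tag}.npz",im=im,d=d,K=ci["K"],k1=ci["k1"],T=ci["T"]);cv2.imwrite(f"pics/{tag}.png",im)
E
python3 - <<'E'
from h import *
go(.392,.305,.2,86)
snap("wrist","w1")
print(np.round(np.load("w1.npz")["T"],3))
E
```

```text
t0.77 tcp [0.3909 0.3055 0.2309] jaw 86.1 q6 -0.99 F [0.7 0.6 0.1] open 0.0853 tilt 0.02
shift [ 0.77 -0.01  0.03] turn 0.02 rows 0.7
[[ 0.068  0.943  0.326  0.307]
 [ 0.998 -0.064 -0.022  0.312]
 [ 0.001  0.327 -0.945  0.374]
 [ 0.     0.     0.     1.   ]]
```

View pics/w1.png

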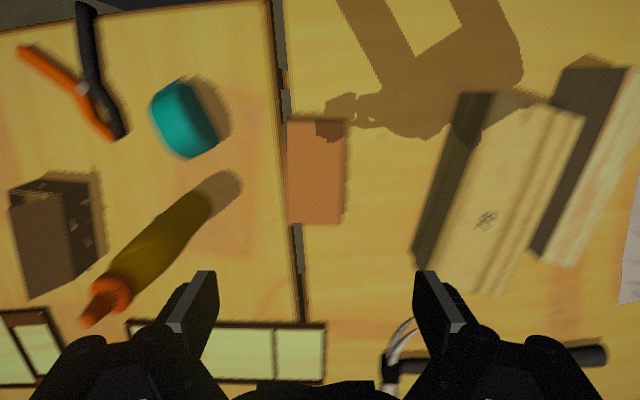

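Run:
```python
from h import *
im,W=pts("w1.npz");x,y,z=np.moveaxis(W,-1,0)
def r(P):
    (c,s,a)=cv2.minAreaRect((P[:,:2]*1000).astype(np.float32));return np.round([*c,*s,a],1)
for nm,b in [("block",(.3,.48,.25,.37,.02,.05)),("glue",(.34,.52,.08,.22,.06,.15)),("glue",(.34,.52,.08,.22,.12,.155)),("glue lo",(.34,.52,.08,.22,.02,.06)),("trq",(.25,.39,.1,.26,.02,.1))]:
    m=(x>b[0])&(x<b[1])&(y>b[2])&(y<b[3])&(z>b[4])&(z<b[5]); print(nm,m.sum(),r(W[m]),np.round(np.percentile(z[m],[5,50,95]),3))
cv2.imwrite("pics/w1c.png",cv2.resize(im[90:260,260:480],None,fx=3,fy=3))
go(.3925,.305,.008,85)
```

```text
block 6318 [394.  307.7  62.5 110.6  85.6] [0.031 0.032 0.033]
glue 3753 [394.4 177.5  49.7 118.4  68.5] [0.063 0.123 0.147]
glue 2173 [430.8 165.7  36.   47.5  37. ] [0.123 0.139 0.152]
glue lo 1417 [384.7 181.3  46.8 101.4  71.1] [0.023 0.046 0.059]
trq 3517 [337.4 159.1  72.6  93.3  16.6] [0.028 0.058 0.065]
t0.82 tcp [0.3948 0.3001 0.2309] jaw 85.7 q6 -0.99 F [ 4.  -3.   0.5] open 0.0852 tilt 0.33
shift [ 5.57  0.15 -0.08] turn 0.14 rows 5.3
```

View pics/w1c.png

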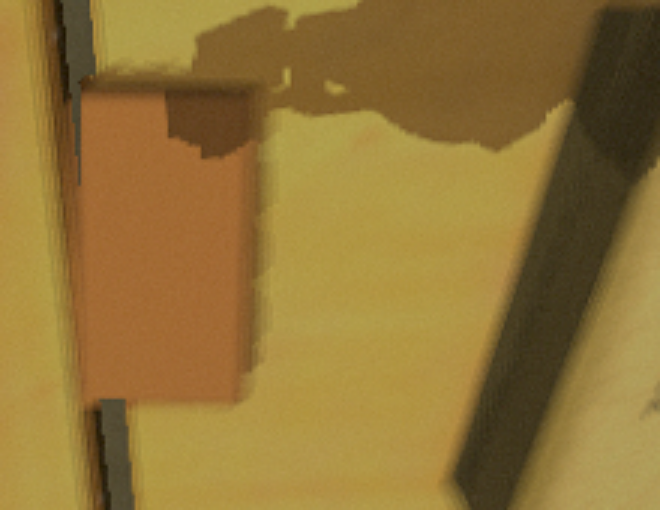

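drive_tool(commands="-1 1 0 0 0;-1 2 0 0 0;-1 3 0 0 0;-1 4 0 0 0;-1 4 0 0 0;-1 4 0 0 0")

```text
t: 1.32
tool_pos: [0.3884, 0.3064, 0.069]
tool_rot: [0.051, 1.576, -0.057]
contact_force: [-0.1, -0.2, 1.0]
opening: 0.0854
```

Run:
```python
from h import *
go(.394,.306,.009,85.5)
```

```text
t1.32 tcp [0.3884 0.3064 0.069 ] jaw 86.1 q6 -0.99 F [-0.1 -0.2  1. ] open 0.0854 tilt 0.38
shift [1.5  0.   0.15] turn 0.12 rows 1.4
```

drive_tool(commands="-1 0.8 0 0.1 0.1;-1 1.4 0 0.1 0.1;-1 1.5 0 0.1 0.1;-1 1.5 0 0.1 0.1;1 1.5 0 0.1 0.1;1 1.5 0 0.1 0.1;1 1.5 0 0.1 0.1;1 1.5 0 0.1 0.1", newtons=60)

```text
t: 1.98
tool_pos: [0.3969, 0.3086, 0.0146]
tool_rot: [0.063, 1.565, -0.058]
contact_force: [0.0, -1.0, 7.6]
opening: 0.0585
```

drive_tool(commands="1 0 0 0 0;1 0 0 0 0;1 0 0 0 0;1 -0.5 0 0 0;1 -1.5 0 0 0;1 -2.5 0 0 0;1 -2.5 0 0 0")

```text
t: 2.57
tool_pos: [0.3999, 0.3103, 0.1217]
tool_rot: [0.068, 1.555, -0.053]
contact_force: [1.7, 1.0, 0.9]
opening: 0.0579
```

Run:
```python
from h import *
go(.633,-.176,.12,93.8)
snap("wrist","w2")
```

```text
t2.57 tcp [0.3999 0.3103 0.1217] jaw 85.6 q6 -0.98 F [1.7 1.  0.9] open 0.0579 tilt 1.00
shift [  0.03 -11.67   6.75] turn -1.64 rows 12.9
```

View pics/w2.png

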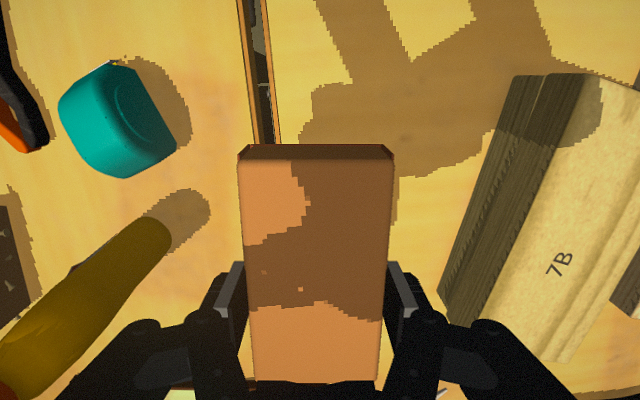

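drive_tool(commands="1 -1 0 1 0;1 -1 0 2 0;1 -1 0 3 0;1 -1 0 4 0;1 -1 0 5 0;1 -1 0 6 0;1 -1 0 6 0;1 -1 0 6 0")

```text
t: 3.28
tool_pos: [0.6351, 0.2876, 0.1491]
tool_rot: [0.062, 1.573, -0.063]
contact_force: [-0.4, 0.5, -0.7]
opening: 0.0587
```

Run:
```python
from h import *
go(.633,-.176,.12,93.8)
snap("wrist","w3")
im,W=pts("w3.npz");cv2.imwrite("pics/w3.png",im)
```

```text
t3.28 tcp [0.6351 0.2876 0.1491] jaw 85.5 q6 -1.17 F [-0.4  0.5 -0.7] open 0.0587 tilt 0.17
shift [  0.74 -11.56   0.87] turn -1.67 rows 11.1
```

View pics/w3.png

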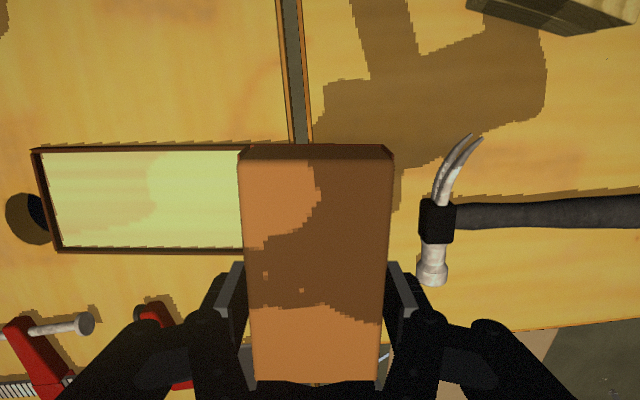

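```bash
cat >> h.py <<'E'
def held(tag,lo,hi,zmin,zmax,jawframe=True):
    """points near tool in tool frame (mm): y,z extents for x(depth) slice"""
    o,M=state(); im,W=pts(tag+".npz")
    L=(W-o["tool_pos"])@M*1000
    m=np.isfinite(L[...,0])&(L[...,0]>zmin)&(L[...,0]<zmax)&(abs(L[...,1])<lo)&(abs(L[...,2])<hi)
    return L[m],m
E
python3 - <<'E'
from h import *
L,m=held("w3",34,90,-25,20)
print(len(L),np.round(np.percentile(L,[1,50,99],axis=0),1),np.round(cv2.minAreaRect(L[:,1:].astype(np.float32)),1) if 0 else cv2.minAreaRect(L[:,1:].astype(np.float32)))
L,m=held("w3",25,90,-60,20);print(np.round(np.percentile(L,[.5,50,99.5],axis=0),1))
E
```

```text
34479 [[-21.  -29.4 -56.2]
 [-17.    0.2 -15.6]
 [ 11.4  29.8  49.6]] ((-0.002338409423828125, -1.7855606079101562), (67.98282623291016, 109.57106018066406), 0.04395020008087158)
[[-18.6 -24.7 -56.2]
 [-17.1   0.1 -16.7]
 [ 15.1  24.7  50.6]]
```

drive_tool(commands="1 0 -1 0.1 0;1 0 -2 0.2 0;1 0 -3 0.3 -0.4;1 0 -4 0.4 -0.8;1 0 -5 0.5 -1.2;1 0 -6 0.5 -1.6;1 0 -7 0.6 -1.6;1 0 -8 0.6 -1.6")

```text
t: 4.0
tool_pos: [0.6315, -0.0328, 0.1517]
tool_rot: [-0.05, 1.57, 0.05]
contact_force: [1.2, 0.2, -0.9]
opening: 0.0582
```

Run:
```python
from h import *
go(.633,-.176,.12,93.8)
```

```text
t4.00 tcp [ 0.6315 -0.0328  0.1517] jaw 93.7 q6 -1.80 F [ 1.2  0.2 -0.9] open 0.0582 tilt 0.02
shift [ 0.79 -3.58 -0.19] turn -0.03 rows 3.5
```

drive_tool(commands="1 0 -1 0 0;1 0 -2 0 0;1 0 -3 0 0;1 0 -3.6 0 0;1 0 -3.6 0 0;1 0 -3.6 0 0;1 0 -3.6 0 0")

```text
t: 4.58
tool_pos: [0.6413, -0.1743, 0.1513]
tool_rot: [-0.049, 1.571, 0.05]
contact_force: [0.3, -0.8, -0.8]
opening: 0.0583
```

Run:
```python
from h import *
go(.6355,-.176,.06,93.8)
snap("wrist","w4")
```

```text
t4.58 tcp [ 0.6413 -0.1743  0.1513] jaw 93.6 q6 -2.01 F [ 0.3 -0.8 -0.8] open 0.0583 tilt 0.06
shift [ 2.28 -0.03 -0.15] turn -0.03 rows 2.2
```

View pics/w4.png

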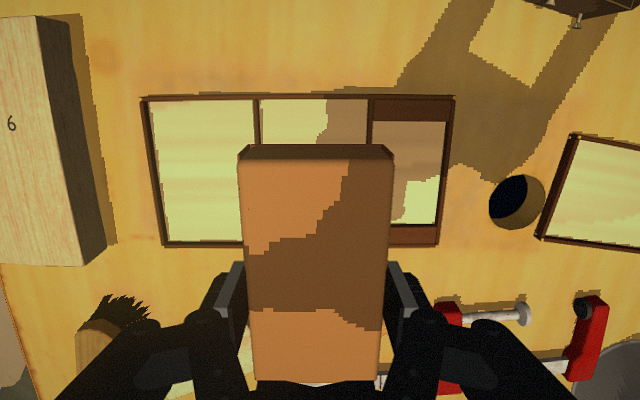

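Run:
```python
from h import *
p=onplane("w4.npz",[(142,98),(455,98),(440,247),(163,246),(259,99),(371,99)],0.012)
print(np.round(p,4)); print(p[:4].mean(0), np.linalg.norm(p[0]-p[1]),np.linalg.norm(p[1]-p[2]))
c=p[:4].mean(0); d=(p[1]-p[0]+p[2]-p[3]);d/=np.linalg.norm(d);print(np.degrees(np.arctan2(-d[0],d[1])))
for b in (-.079,.013,.092): print(b,np.round(c+d*b,4))
p=onplane("w3.npz",[(33,149),(62,252)],0.012);print(p)
```

```text
[[ 0.5756 -0.3162]
 [ 0.5603 -0.0674]
 [ 0.6907 -0.0563]
 [ 0.7058 -0.309 ]
 [ 0.5717 -0.2223]
 [ 0.5662 -0.1343]]
[ 0.63310054 -0.18721483] 0.24929968917765008 0.13087447873207628
3.4594411283877258
-0.079 [ 0.6379 -0.2661]
0.013 [ 0.6323 -0.1742]
0.092 [ 0.6275 -0.0954]
[[0.58029356 0.05006182]
 [0.67799991 0.04553533]]
```

drive_tool(commands="1 0.8 0 -0.16 0;1 1.6 0 -0.16 0;1 2.4 0 -0.16 0;1 2.4 0 -0.16 0;1 2.4 0 -0.16 0;1 2.4 0 -0.16 0")

```text
t: 5.13
tool_pos: [0.6368, -0.1756, 0.0572]
tool_rot: [-0.051, 1.568, 0.049]
contact_force: [-0.0, -0.6, 0.2]
opening: 0.058
```

Run:
```python
from h import *
go(.635,-.175,.022,93.6)
```

```text
t5.13 tcp [ 0.6368 -0.1756  0.0572] jaw 93.7 q6 -2.02 F [-0.  -0.6  0.2] open 0.0580 tilt 0.13
shift [ 0.88  0.02 -0.05] turn 0.01 rows 0.8
```

Open partly (closure −0.7 ≈ 72 mm) on release so the fingers don't sweep far.

drive_tool(commands="1 0.4 0 0 0;1 0.7 0 0 0;1 0.85 0 0 0;1 0.9 0 0 0;1 0.9 0 0 0;1 0.9 0 0 0")

```text
t: 5.63
tool_pos: [0.6362, -0.1765, 0.02]
tool_rot: [-0.049, 1.569, 0.049]
contact_force: [0.3, -0.1, -0.5]
opening: 0.0581
```

Run:
```python
from h import *
go(.635,-.175,.021,93.6)
```

```text
t5.63 tcp [ 0.6362 -0.1765  0.02  ] jaw 93.6 q6 -2.02 F [ 0.3 -0.1 -0.5] open 0.0581 tilt 0.05
shift [-0.02  0.04 -0.03] turn -0.01 rows 0.1
```

drive_tool(commands="1 0.04 0 0 0;1 0.04 0 0 0;-0.7 0.04 0 0 0;-0.7 0.04 0 0 0;-0.7 0.04 0 0 0;-0.7 -0.5 0 0 0;-0.7 -1.5 0 0 0;-0.7 -2.5 0 0 0")

```text
t: 6.3
tool_pos: [0.6338, -0.1756, 0.1178]
tool_rot: [-0.047, 1.575, 0.051]
contact_force: [1.1, -1.1, -0.7]
opening: 0.0727
```

drive_tool(commands="-1 -1 0 0 0;-1 -1.5 0 0 0;-1 -1.5 0 0 0")

```text
t: 6.55
tool_pos: [0.6393, -0.1778, 0.1878]
tool_rot: [-0.053, 1.558, 0.045]
contact_force: [1.0, -0.0, 1.4]
opening: 0.0854
```

Run:
```python
from h import *
go(.436,.006,.2,82)
snap("wrist","w5");snap("top","t5")
```

```text
t6.55 tcp [ 0.6393 -0.1778  0.1878] jaw 93.6 q6 -2.02 F [ 1.  -0.   1.4] open 0.0854 tilt 0.74
shift [-0.39  4.9  -4.78] turn 2.32 rows 6.6
```

View pics/w5.png

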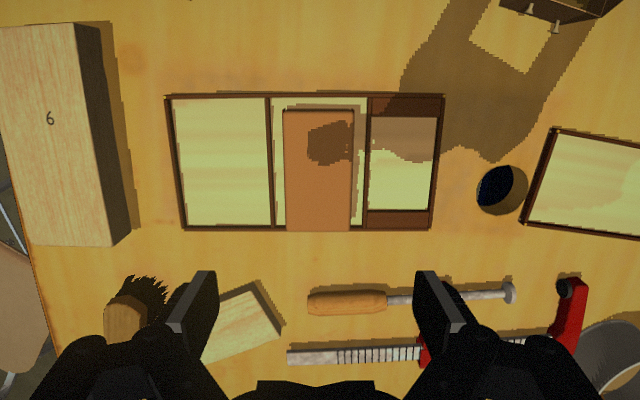

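Run:
```python
from h import *
for t in("w5","t5"):
    _,W=pts(t+".npz");x,y,z=np.moveaxis(W,-1,0)
    m=(x>.55)&(x<.72)&(y>-.225)&(y<-.12)&(z>.028)&(z<.06)
    print(t,m.sum(),np.round(cv2.minAreaRect((W[m][:,:2]*1000).astype(np.float32))[0],1),[np.round(v,1) for v in cv2.minAreaRect((W[m][:,:2]*1000).astype(np.float32))[1:]],np.round(np.percentile(z[m],[5,50,95]),4))
```

```text
w5 8240 [ 634.1 -176.1] [array([110.6,  60.4]), np.float64(3.5)] [0.0349 0.0363 0.0374]Traceback (most recent call last):
  File "<stdin>", line 5, in <module>
    return _quantile_unchecked(
        a, q, axis, out, overwrite_input, method, keepdims, weights)
    return _ureduce(a,
                    func=_quantile_ureduce_func,
    ...<5 lines>...
                    overwrite_input=overwrite_input,
                    method=method)
    r = func(a, **kwargs)
    result = _quantile(arr,
                       quantiles=q,
    ...<2 lines>...
                       out=out,
                       weights=wgt)
    slices_having_nans = np.isnan(arr[-1, ...])
                                  ~~~^^^^^^^^^
IndexError: index -1 is out of bounds for axis 0 with size 0
```

drive_tool(commands="-1 -0.5 0.8 -0.7 0.5;-1 -0.5 1.5 -1.4 1;-1 -0.5 2.1 -2 1.5;-1 -0.5 2.8 -2.7 2;-1 -0.5 3.5 -3.4 2.3;-1 -0.5 4.2 -4.1 2.3;-1 -0.5 4.8 -4.7 2.3;-1 -0.5 4.9 -4.8 2.3")

```text
t: 7.32
tool_pos: [0.4274, 0.0101, 0.1957]
tool_rot: [0.108, 1.574, -0.105]
contact_force: [0.1, -0.6, 0.1]
opening: 0.0853
```

Run:
```python
from h import *
go(.436,.006,.2,82)
snap("wrist","w6")
```

```text
t7.32 tcp [0.4274 0.0101 0.1957] jaw 82.2 q6 -1.59 F [ 0.1 -0.6  0.1] open 0.0853 tilt 0.37
shift [-0.11 -0.07  0.23] turn 0.05 rows 0.3
```

View pics/w6.png

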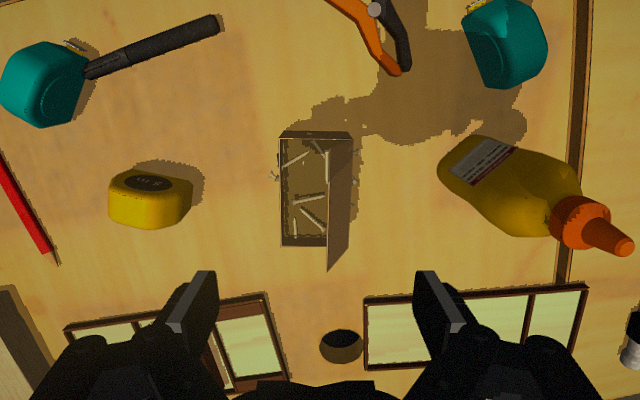

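Run:
```python
from h import *
im,W=pts("w6.npz");x,y,z=np.moveaxis(W,-1,0)
c=cv2.resize(im[115:285,250:390],None,fx=4.2,fy=3.5,interpolation=cv2.INTER_CUBIC);cv2.imwrite("pics/w6c.png",cv2.resize(im[115:285,250:390],(490,595),interpolation=cv2.INTER_CUBIC))
def r(m):
    q=cv2.minAreaRect((W[m][:,:2]*1000).astype(np.float32));return np.round([*q[0],*q[1],q[2]],1)
b=(x>.34)&(x<.54)&(y>-.07)&(y<.09)
for lo,hi in[(.02,.035),(.035,.045),(.045,.055),(.06,.075),(.075,.09),(.09,.1)]:
    m=b&(z>lo)&(z<hi);print(lo,m.sum(),r(m))
m=b&(z>.06)&(z<.1);print(np.polyfit(z[m],y[m],1))
```

```text
0.02 4301 [434.5   7.2  83.2 102.6  78.8]
0.035 1032 [435.4  12.6  70.7 100.8  82.9]
0.045 734 [436.   11.8  67.4 100.8  81.4]
0.06 778 [439.   32.8   7.9 100.1  81.6]
0.075 917 [437.8  26.    7.9 100.1  81.7]
0.09 596 [437.1  20.7   4.3 100.   81.5]
[-0.46632711  0.06479769]
```

View pics/w6c.png

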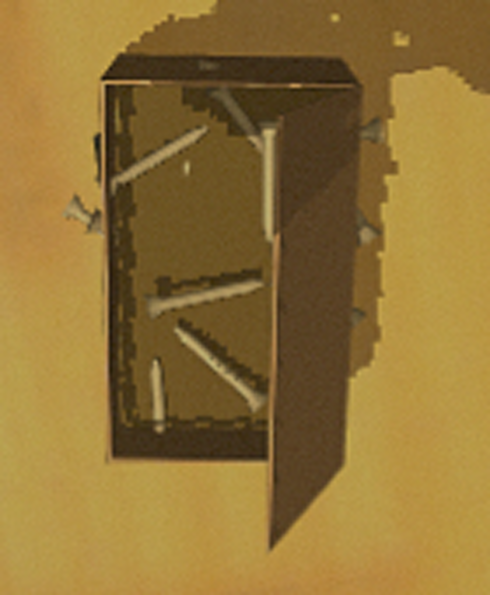

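Run:
```python
from h import *
go(.436,.0105,.1,81.5)
```

```text
t7.37 tcp [0.4286 0.0093 0.1964] jaw 82.2 q6 -1.59 F [ 1.  -0.   0.5] open 0.0855 tilt 0.26
shift [2.41 0.05 0.19] turn 0.15 rows 2.3
```

drive_tool(commands="-1 0.8 0.05 0.2 0.1;-1 1.6 0.05 0.2 0.1;-1 2.4 0.05 0.2 0.1;-1 2.4 0.05 0.2 0.1;-1 2.4 0.05 0.2 0.1;-1 2.4 0.05 0.2 0.1")

```text
t: 7.87
tool_pos: [0.4409, 0.0077, 0.1041]
tool_rot: [0.116, 1.567, -0.116]
contact_force: [0.2, 0.6, 0.2]
opening: 0.0852
```

Run:
```python
from h import *
go(.436,.0105,.025,81.5)
```

```text
t7.87 tcp [0.4409 0.0077 0.1041] jaw 81.5 q6 -1.57 F [0.2 0.6 0.2] open 0.0852 tilt 0.03
shift [ 1.98  0.05 -0.13] turn 0.01 rows 1.9
```

drive_tool(commands="-1 0.6 0.05 -0.1 0;-1 1.2 0.05 -0.1 0;-1 1.7 0.05 -0.1 0;-1 1.95 0.05 -0.1 0;-1 1.95 0.05 -0.1 0;-1 1.95 0.05 -0.1 0;-1 1.95 0.05 -0.1 0")

```text
t: 8.45
tool_pos: [0.4383, 0.0104, 0.0275]
tool_rot: [0.115, 1.564, -0.116]
contact_force: [0.7, 0.2, 0.4]
opening: 0.0857
```

Run:
```python
from h import *
go(.436,.0105,.025,81.5)
```

```text
t8.45 tcp [0.4383 0.0104 0.0275] jaw 81.6 q6 -1.57 F [0.7 0.2 0.4] open 0.0857 tilt 0.21
shift [ 0.06 -0.01 -0.06] turn 0.01 rows 0.1
```

drive_tool(commands="1 0.04 0 0 0;1 0.04 0 0 0;1 0.04 0 0 0;1 0.04 0 0 0;1 0.04 0 0 0;1 0.04 0 0 0;1 0.04 0 0 0")

```text
t: 9.03
tool_pos: [0.4379, 0.0101, 0.0255]
tool_rot: [0.114, 1.565, -0.116]
contact_force: [-0.9, -1.3, 6.8]
opening: 0.0617
```

drive_tool(commands="1 -0.5 0 0 0;1 -1 0 0 0;1 -1.8 0 0 0;1 -2.5 0 0 0;1 -2.5 0 0 0;1 -2.5 0 0 0;1 -2.5 0 0 0")

```text
t: 9.62
tool_pos: [0.4349, 0.011, 0.1216]
tool_rot: [0.116, 1.571, -0.115]
contact_force: [-0.3, 1.2, -5.9]
opening: 0.0614
```

Run:
```python
from h import *
go(.64,-.267,.17,93.6)
snap("wrist","w7")
L,m=held("w7",29,80,-30,60)
print(np.round(np.percentile(L,[.5,50,99.5],axis=0),1))
```

```text
t9.62 tcp [0.4349 0.011  0.1216] jaw 81.6 q6 -1.57 F [-0.3  1.2 -5.9] open 0.0614 tilt 0.20
shift [-1.23 -6.12  6.09] turn -2.41 rows 8.4
[[-26.3 -29.  -51.9]
 [ -7.6  -4.  -13.1]
 [ 20.4  27.9  48. ]]
```

View pics/w7.png

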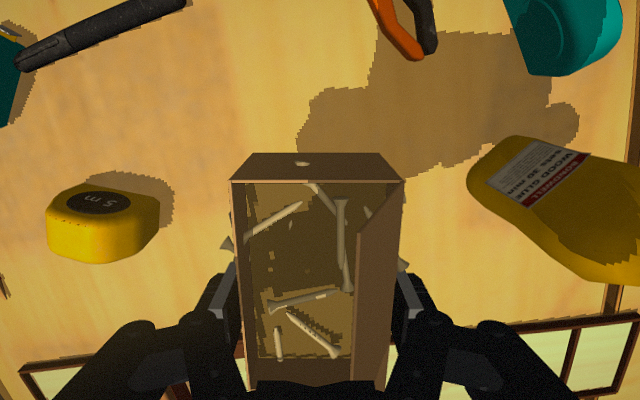

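drive_tool(commands="1 -0.6 -0.7 0.7 -0.4;1 -1 -1.4 1.4 -0.8;1 -1 -2.1 2.1 -1.2;1 -1 -2.8 2.8 -1.6;1 -1 -3.5 3.5 -2;1 -1 -4.2 4.2 -2.4;1 -1 -4.9 4.9 -2.4;1 -1 -5.6 5.6 -2.4")

```text
t: 10.33
tool_pos: [0.6245, -0.2446, 0.1592]
tool_rot: [-0.046, 1.576, 0.051]
contact_force: [0.6, 0.9, -5.0]
opening: 0.0615
```

drive_tool(commands="1 0 -0.4 0.4 0;1 0 -0.5 0.5 0;1 0 -0.5 0.5 0;1 0 -0.5 0.5 0;1 0 -0.5 0.5 0")

```text
t: 10.75
tool_pos: [0.6451, -0.2609, 0.1617]
tool_rot: [-0.048, 1.573, 0.051]
contact_force: [0.5, 0.3, -4.5]
opening: 0.0616
```

Run:
```python
from h import *
go(.6405,-.267,.06,93.6)
snap("wrist","w8")
```

```text
t10.75 tcp [ 0.6451 -0.2609  0.1617] jaw 93.6 q6 -2.13 F [ 0.5  0.3 -4.5] open 0.0616 tilt 0.22
shift [ 2.54 -0.15 -0.12] turn 0.0 rows 2.4
```

View pics/w8.png

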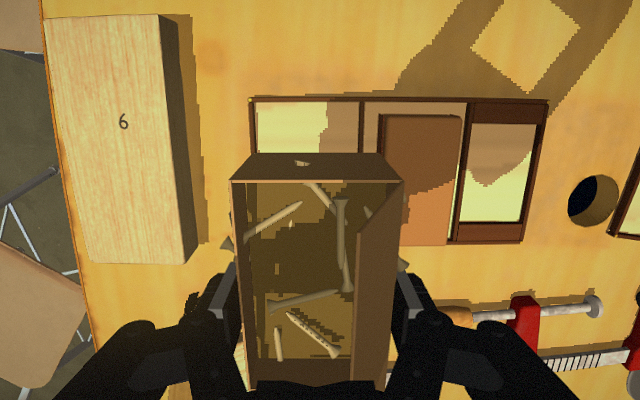

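drive_tool(commands="1 0.6 -0.15 -0.1 0;1 1.2 -0.15 -0.1 0;1 1.8 -0.15 -0.1 0;1 2.4 -0.15 -0.1 0;1 2.4 -0.15 -0.1 0;1 2.4 -0.15 -0.1 0;1 2.4 -0.15 -0.1 0")

```text
t: 11.38
tool_pos: [0.6434, -0.2685, 0.0695]
tool_rot: [-0.05, 1.568, 0.049]
contact_force: [0.6, -0.2, -4.7]
opening: 0.0615
```

Run:
```python
from h import *
go(.6405,-.267,.030,93.6)
```

```text
t11.38 tcp [ 0.6434 -0.2685  0.0695] jaw 93.6 q6 -2.14 F [ 0.6 -0.2 -4.7] open 0.0615 tilt 0.13
shift [ 0.99  0.04 -0.07] turn 0.0 rows 1.0
```

drive_tool(commands="1 0.4 0.04 -0.06 0;1 0.7 0.04 -0.06 0;1 0.9 0.04 -0.06 0;1 1 0.04 -0.06 0;1 1 0.04 -0.06 0;1 1 0.04 -0.06 0")

```text
t: 11.88
tool_pos: [0.641, -0.2675, 0.0296]
tool_rot: [-0.05, 1.569, 0.049]
contact_force: [-3.5, 2.3, 3.0]
opening: 0.0617
```

Run:
```python
from h import *
go(.6405,-.267,.029,93.6)
```

```text
t11.88 tcp [ 0.641  -0.2675  0.0296] jaw 93.6 q6 -2.14 F [-3.5  2.3  3. ] open 0.0617 tilt 0.07
shift [ 0.01  0.01 -0.01] turn -0.0 rows 0.0
```

drive_tool(commands="-0.7 0 0 0 0;-0.7 0 0 0 0;-0.7 0 0 0 0;-0.7 0 0 0 0;-0.7 -0.4 0 0 0;-0.7 -1.2 0 0 0;-0.7 -2.2 0 0 0;-0.7 -3.2 0 0 0")

```text
t: 12.55
tool_pos: [0.6396, -0.2669, 0.1572]
tool_rot: [-0.048, 1.572, 0.05]
contact_force: [0.1, 0.0, 0.3]
opening: 0.0725
```

drive_tool(commands="-1 -0.6 0 0 0;-1 -1 0 0 0;-1 -1 0 0 0;-1 -1 0 0 0")

```text
t: 12.88
tool_pos: [0.641, -0.2675, 0.198]
tool_rot: [-0.05, 1.567, 0.048]
contact_force: [0.5, -0.1, -0.9]
opening: 0.0854
```

Run:
```python
from h import *
go(.42,-.15,.2,-20)
snap("wrist","w9")
```

```text
t12.88 tcp [ 0.641  -0.2675  0.198 ] jaw 93.6 q6 -2.14 F [ 0.5 -0.1 -0.9] open 0.0854 tilt 0.21
shift [-0.07  3.28 -5.33] turn -13.29 rows 9.3
```

View pics/w9.png

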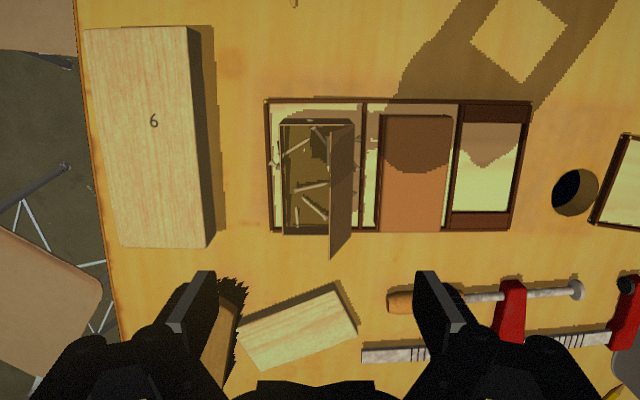

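Run:
```python
from h import *
go(.4,-.314,.2,100.5)
im,W=pts("w9.npz");x,y,z=np.moveaxis(W,-1,0)
b=(x>.55)&(x<.72)&(y>-.315)&(y<-.22)
for lo,hi in [(.045,.062),(.07,.105)]:
    m=b&(z>lo)&(z<hi);q=cv2.minAreaRect((W[m][:,:2]*1000).astype(np.float32));print(m.sum(),np.round([*q[0],*q[1],q[2]],1),np.round(np.percentile(z[m],[5,50,98]),4))
```

```text
t12.93 tcp [ 0.64   -0.267   0.1955] jaw 93.6 q6 -2.14 F [-0.5  0.9 -0.1] open 0.0855 tilt 0.01
shift [-0.11 -0.8  -6.06] turn -1.39 rows 5.9
1216 [ 638.6 -263.7  100.9   71.2    4.6] [0.0457 0.0542 0.0614]
2100 [ 638.2 -249.6  100.9   15.5    3.7] [0.072  0.0877 0.1006]
```

drive_tool(commands="-1 0 -0.1 -0.9 -0.3;-1 0 -0.2 -1.8 -0.6;-1 0 -0.4 -2.7 -0.9;-1 0 -0.5 -3.6 -1.2;0 0 -0.6 -4.5 -1.4;0.2 0 -0.7 -5.4 -1.4;0.2 0 -0.8 -6 -1.4;0.2 0 -0.8 -6 -1.4")

```text
t: 13.6
tool_pos: [0.3984, -0.3137, 0.1927]
tool_rot: [-0.139, 1.571, 0.145]
contact_force: [0.1, 0.3, 0.5]
opening: 0.0389
```

drive_tool(commands="0.2 0 0 0 0;0.2 0 0 0 0")

```text
t: 13.77
tool_pos: [0.4026, -0.3135, 0.1942]
tool_rot: [-0.143, 1.567, 0.146]
contact_force: [-0.4, 0.5, -0.4]
opening: 0.0339
```

Run:
```python
from h import *
snap("wrist","w10")
go(.406,-.3135,.1,100.5)
f="w10.npz";im,W=pts(f);x,y,z=np.moveaxis(W,-1,0)
hsv=cv2.cvtColor(im,cv2.COLOR_BGR2HSV).astype(int)
m=(((hsv[...,0]<8)|(hsv[...,0]>172))&(hsv[...,1]>150)&(x>.28)&(x<.52)&(y>-.4)&(y<-.22)&(z<.04))
print(m.sum(),np.round(rect(f,m,.008),1))
```

```text
t13.82 tcp [ 0.403  -0.3136  0.1946] jaw 100.6 q6 -2.56 F [ 0.7 -0.2 -0.2] open 0.0341 tilt 0.11
shift [ 2.36 -0.02  0.08] turn 0.02 rows 2.3
2049 [ 400.5 -313.2  149.3   13.4   10.3]
```

View pics/w10.png

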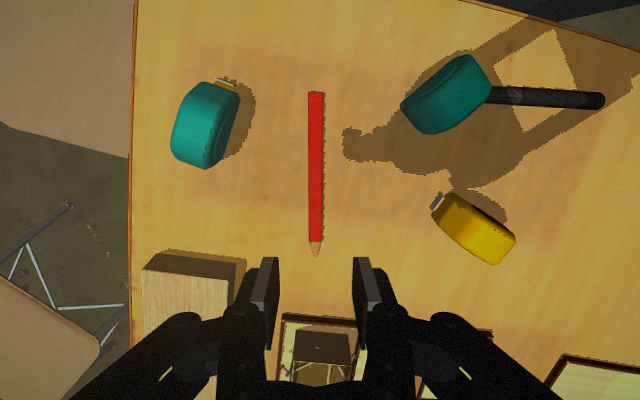

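drive_tool(commands="0.2 1 0 0.06 0;0.2 2 0 0.06 0;0.2 3 0 0.06 0;0.2 3.8 0 0.06 0;0.2 4 0 0.06 0;0.2 4 0 0.06 0;0.2 4 0 0.06 0;0.2 4 0 0.06 0")

```text
t: 14.48
tool_pos: [0.407, -0.3151, 0.0384]
tool_rot: [-0.148, 1.563, 0.143]
contact_force: [0.5, 0.5, 1.4]
opening: 0.0342
```

Run:
```python
from h import *
go(.4055,-.3125,.003,100.3)
```

```text
t14.48 tcp [ 0.407  -0.3151  0.0384] jaw 100.6 q6 -2.56 F [0.5 0.5 1.4] open 0.0342 tilt 0.26
shift [ 0.89  0.08 -0.03] turn 0.06 rows 0.9
```

drive_tool(commands="0.2 0.3 0.06 0 0;0.2 0.6 0.06 0 0;0.2 0.8 0.06 0 0;0.2 0.84 0.06 0 0;0.2 0.84 0.06 0 0;0.2 0.84 0.06 0 0;0.2 0.84 0.06 0 0")

```text
t: 15.07
tool_pos: [0.4049, -0.3116, 0.0024]
tool_rot: [-0.145, 1.566, 0.144]
contact_force: [0.3, -0.5, 0.6]
opening: 0.0338
```

Run:
```python
from h import *
go(.4055,-.3125,.003,100.3)
```

```text
t15.07 tcp [ 0.4049 -0.3116  0.0024] jaw 100.6 q6 -2.56 F [ 0.3 -0.5  0.6] open 0.0338 tilt 0.04
shift [-0.01 -0.03  0.01] turn 0.05 rows 0.0
```

drive_tool(commands="1 0 0 0 0;1 0 0 0 0;1 0 0 0 0;1 0 0 0 0;1 0 0 0 0;1 0 0 0 0;1 0 0 0 0;1 0 0 0 0", newtons=40)

```text
t: 15.73
tool_pos: [0.405, -0.3117, 0.0027]
tool_rot: [-0.146, 1.565, 0.144]
contact_force: [-0.0, 0.1, 6.5]
opening: 0.0125
```

drive_tool(commands="1 -0.5 0 0 0;1 -1.2 0 0 0;1 -2.2 0 0 0;1 -3.2 0 0 0;1 -3.8 0 0 0;1 -3.8 0 0 0;1 -3.8 0 0 0")

```text
t: 16.32
tool_pos: [0.4052, -0.3118, 0.1555]
tool_rot: [-0.147, 1.564, 0.143]
contact_force: [0.1, -0.4, -0.5]
opening: 0.0126
```

Run:
```python
from h import *
snap("wrist","w11")
go(.638,.139,.15,175.6)
```

```text
t16.37 tcp [ 0.4043 -0.3109  0.1534] jaw 100.6 q6 -2.56 F [ 0.   0.2 -1.1] open 0.0123 tilt 0.05
shift [0.09 9.98 7.81] turn -15.01 rows 12.2
```

View pics/w11.png

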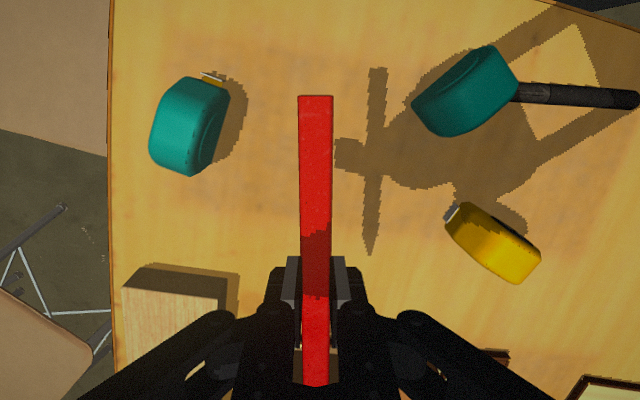

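Run:
```python
from h import *
L,m=held("w11",12,110,-15,12)
im=np.load("w11.npz")["im"];hsv=cv2.cvtColor(im,cv2.COLOR_BGR2HSV).astype(int)[m]
L=L[((hsv[:,0]<8)|(hsv[:,0]>172))&(hsv[:,1]>150)]
print(len(L),np.round(np.percentile(L,[.2,2,50,98,99.8],axis=0),1))
```

```text
8802 [[ -9.3  -7.3 -78.7]
 [ -8.8  -7.  -76.9]
 [ -7.5  -0.6 -23.8]
 [ -6.1   6.   61.6]
 [ -5.4   6.6  66. ]]
```

drive_tool(commands="1 0 0.8 0.6 -1;1 0 1.6 1.2 -2;1 0 2.4 1.8 -3;1 0 3.2 2.5 -4.2;1 0 4 3.1 -5.5;1 0 4.8 3.7 -6.9;1 0 5.6 4.4 -8.3;1 0 6.4 5 -9.7")

```text
t: 17.03
tool_pos: [0.5532, -0.0207, 0.1508]
tool_rot: [-0.806, 1.419, 0.811]
contact_force: [0.6, -0.6, 0.9]
opening: 0.0122
```

Run:
```python
from h import *
go(.638,.134,.15,175.6)
```

```text
t17.03 tcp [ 0.5532 -0.0207  0.1508] jaw 149.4 q6 -2.78 F [ 0.6 -0.6  0.9] open 0.0122 tilt 0.28
shift [0.01 0.14 4.41] turn -5.24 rows 4.2
```

drive_tool(commands="1 0 0 1 -1.4;1 0 0 2 -2.8;1 0 0.1 3 -4.2;1 0 0.1 4 -5.2;1 0 0.1 4.4 -5.2;1 0 0.1 4.4 -5.2;1 0 0.1 4.4 -5.2;1 0 0.1 4.4 -5.2")

```text
t: 17.7
tool_pos: [0.6398, 0.1293, 0.1516]
tool_rot: [-1.144, 1.253, 1.148]
contact_force: [-0.5, -0.3, -1.1]
opening: 0.0124
```

Run:
```python
from h import *
snap("wrist","w12")
go(.6375,.133,.05,175.6)
```

```text
t17.75 tcp [0.64   0.129  0.1522] jaw 175.0 q6 -2.97 F [ 0.4 -0.5 -0.9] open 0.0121 tilt 0.19
shift [2.56 0.06 0.1 ] turn -0.12 rows 2.5
```

View pics/w12.png

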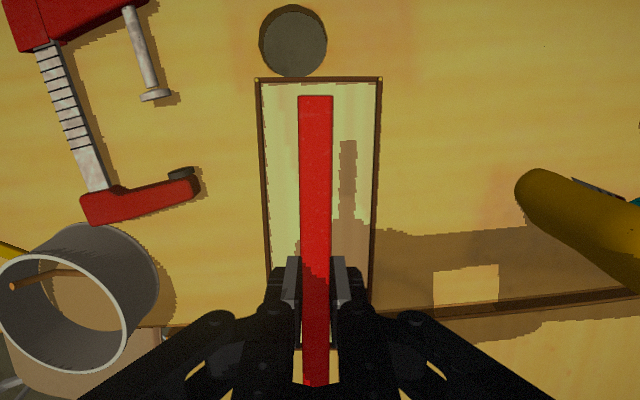

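Run:
```python
from h import *
p=onplane("w12.npz",[(256,80),(382,78),(371,300),(269,268)],0.012);print(np.round(p,4),np.linalg.norm(p[0]-p[1]))
d=p[2]-p[1];d2=p[3]-p[0];print([np.degrees(np.arctan2(-e[0],e[1])) for e in(d,d2)])
m=(p[0]+p[1])/2;u=(d/np.linalg.norm(d)+d2/np.linalg.norm(d2));u/=np.linalg.norm(u)
for y in(-.033,.097):print(np.round(m+u*(.132+y),4))
```

```text
[[0.6778 0.0393]
 [0.5802 0.0462]
 [0.5957 0.2474]
 [0.6889 0.2038]] 0.0978276429869742
[np.float64(-4.394186577664669), np.float64(-3.8582808768848422)]
[0.6362 0.1415]
[0.6455 0.2711]
```

drive_tool(commands="1 0.8 0 0.1 -0.1;1 1.6 0 0.1 -0.1;1 2.4 0 0.1 -0.1;1 2.5 0 0.1 -0.1;1 2.5 0 0.1 -0.1;1 2.5 0 0.1 -0.1;1 2.5 0 0.1 -0.1")

```text
t: 18.33
tool_pos: [0.6435, 0.1337, 0.0571]
tool_rot: [-1.153, 1.241, 1.149]
contact_force: [-0.1, 0.1, -0.5]
opening: 0.0128
```

Run:
```python
from h import *
go(.6375,.133,.007,175.6)
```

```text
t18.33 tcp [0.6435 0.1337 0.0571] jaw 175.5 q6 -2.97 F [-0.1  0.1 -0.5] open 0.0128 tilt 0.26
shift [ 1.25  0.15 -0.03] turn -0.01 rows 1.2
```

Consistent within 2 mm. Lower (aim 0.007) and release.

drive_tool(commands="1 0.4 0.1 0 0;1 0.8 0.1 0 0;1 1.1 0.1 0 0;1 1.2 0.1 0 0;1 1.22 0.1 0 0;1 1.22 0.1 0 0;1 1.22 0.1 0 0")

```text
t: 18.92
tool_pos: [0.6387, 0.1345, 0.0068]
tool_rot: [-1.153, 1.243, 1.151]
contact_force: [-0.2, 0.3, 3.4]
opening: 0.0123
```

Run:
```python
from h import *
go(.6375,.134,.006,175.6)
```

```text
t18.92 tcp [0.6387 0.1345 0.0068] jaw 175.6 q6 -2.97 F [-0.2  0.3  3.4] open 0.0123 tilt 0.12
shift [ 0.02  0.03 -0.01] turn -0.01 rows 0.0
```

drive_tool(commands="0.2 0 0 0 0;0.2 0 0 0 0;0.2 0 0 0 0;0.2 0 0 0 0;0.2 -0.5 0 0 0;0.2 -1.5 0 0 0;0.2 -2.5 0 0 0;0.2 -3.5 0 0 0")

```text
t: 19.58
tool_pos: [0.6369, 0.1344, 0.146]
tool_rot: [-1.151, 1.246, 1.153]
contact_force: [0.4, 0.4, 0.1]
opening: 0.0345
```

drive_tool(commands="0 -0.8 0 0 1.4;-0.5 -1 0 0 2.8;-1 -1 0 0 4.2;-1 -1 0 0 5.6")

```text
t: 19.92
tool_pos: [0.6385, 0.1345, 0.1874]
tool_rot: [-0.779, 1.424, 0.777]
contact_force: [0.1, 0.1, -1.1]
opening: 0.0771
```

Run:
```python
from h import *
snap("wrist","w13")
go(.42,-.151,.2,-20)
o,M=state();print(M.T@(np.array([.42,-.151,.2])-o["tool_pos"])/.04)
```

```text
t19.97 tcp [0.638  0.1344 0.1863] jaw 147.0 q6 -2.47 F [ 0.  -0.2 -0.4] open 0.0834 tilt 0.09
shift [-0.35  0.69 -8.95] turn -2.6 rows 8.6
[-0.35311102  0.68587674 -8.95191343]
```

View pics/w13.png

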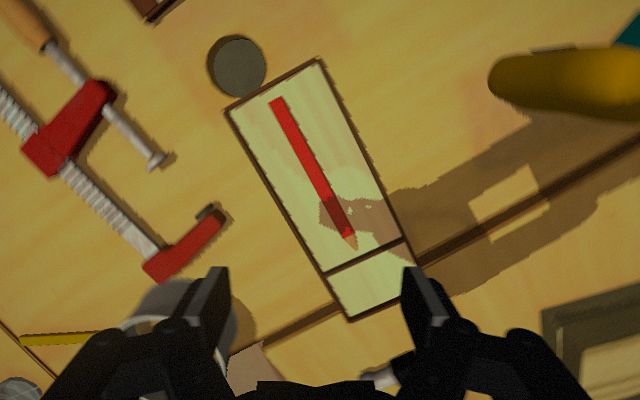

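drive_tool(commands="-1 -0.4 0.1 -0.9 1.4;-1 -0.4 0.1 -1.8 2.8;-1 -0.4 0.2 -2.7 4.2;-1 -0.4 0.3 -3.6 5.6;-1 -0.4 0.4 -4.6 7;-1 -0.4 0.5 -5.5 8.4;-1 -0.4 0.6 -6.4 9.8;-1 -0.4 0.6 -7.4 11.2")

```text
t: 20.63
tool_pos: [0.4572, -0.103, 0.2009]
tool_rot: [-0.02, 1.571, 0.02]
contact_force: [0.2, -1.1, -0.3]
opening: 0.0853
```

Run:
```python
from h import *
go(.42,-.151,.2,-20)
```

```text
t20.63 tcp [ 0.4572 -0.103   0.2009] jaw 91.5 q6 -1.98 F [ 0.2 -1.1 -0.3] open 0.0853 tilt 0.02
shift [ 0.02 -1.18 -0.96] turn -13.71 rows 9.6
```

drive_tool(commands="-1 0 -0.5 -0.4 1.4;-1 0 -0.9 -0.8 2.8;-1 0 -1.2 -0.95 4.2;-1 0 -1.2 -0.95 5.6;-1 0 -1.2 -0.95 7;-1 0 -1.2 -0.95 8.4;-1 0 -1.2 -0.95 9.8;-1 0 -1.2 -0.95 11.2")

```text
t: 21.3
tool_pos: [0.4218, -0.1516, 0.201]
tool_rot: [0.744, 1.44, -0.744]
contact_force: [-0.3, -0.5, 0.3]
opening: 0.0857
```

drive_tool(commands="-1 0 0 0 1.4;-1 0 0 0 2.8;-1 0 0 0 4.2;-1 0 0 0 5.6;-1 0 0 0 7;-1 0 0 0 8.4;-1 0 0 0 9.8;-1 0 0 0 11")

```text
t: 21.97
tool_pos: [0.4218, -0.1515, 0.201]
tool_rot: [1.457, 1.028, -1.457]
contact_force: [0.4, -0.3, -0.2]
opening: 0.0857
```

Run:
```python
from h import *
go(.42,-.151,.1,-20)
snap("wrist","w14")
im,W=pts("w14.npz");x,y,z=np.moveaxis(W,-1,0)
b=(x>.34)&(x<.5)&(y>-.22)&(y<-.08)
for lo,hi in [(.02,.05),(.03,.09),(.055,.09)]:
    m=b&(z>lo)&(z<hi);q=cv2.minAreaRect((W[m][:,:2]*1000).astype(np.float32));print(m.sum(),np.round([*q[0],*q[1],q[2]],1),np.round(np.percentile(z[m],[5,50,98]),4))
```

```text
t21.97 tcp [ 0.4218 -0.1515  0.201 ] jaw -19.6 q6 -0.17 F [ 0.4 -0.3 -0.2] open 0.0857 tilt 0.02
shift [ 2.52 -0.05  0.  ] turn 0.08 rows 2.4
504 [ 401.3 -176.5  143.    47.6   53.1] [0.0274 0.043  0.0498]
2913 [ 401.5 -176.2  142.3   47.6   53.1] [0.041  0.0614 0.0653]
2182 [ 423.4 -148.6   52.1   34.3   70.7] [0.0566 0.0628 0.0655]
```

View pics/w14.png

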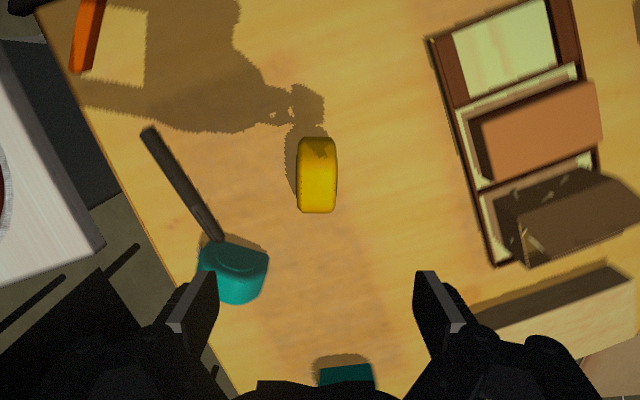

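drive_tool(commands="-1 1 0 -0.03 0;-1 2 0 -0.03 0;-1 3 0 -0.03 0;-1 3.8 0 -0.03 0;-1 4.2 0 -0.03 0;-1 4.35 0 -0.03 0;-1 4.35 0 -0.03 0;-1 4.35 0 -0.03 0")

```text
t: 22.68
tool_pos: [0.4231, -0.1509, 0.0282]
tool_rot: [1.453, 1.029, -1.452]
contact_force: [1.3, 0.4, 0.6]
opening: 0.0856
```

drive_tool(commands="1 0 0 0 0;1 0 0 0 0;1 0 0 0 0;1 0 0 0 0;1 0 0 0 0;1 0 0 0 0;1 0 0 0 0;1 0 0 0 0", newtons=50)

```text
t: 23.35
tool_pos: [0.4229, -0.1508, 0.0283]
tool_rot: [1.454, 1.029, -1.454]
contact_force: [-1.3, 1.1, 6.0]
opening: 0.0329
```

drive_tool(commands="1 -0.5 0 0 0;1 -1.2 0 0 0;1 -2.2 0 0 0;1 -3.2 0 0 0;1 -3.2 0 0 0;1 -3.2 0 0 0")

```text
t: 23.85
tool_pos: [0.4238, -0.1513, 0.1578]
tool_rot: [1.455, 1.024, -1.451]
contact_force: [0.1, -0.3, -3.2]
opening: 0.0331
```

Run:
```python
from h import *
snap("wrist","w15")
go(.6475,.27,.16,85.6)
L,m=held("w15",16,60,-45,25)
print(len(L),np.round(np.percentile(L,[.5,2,50,98,99.5],axis=0),1))
```

```text
t23.90 tcp [ 0.4223 -0.1504  0.1551] jaw -19.4 q6 -0.17 F [-0.1 -0.1 -3.5] open 0.0332 tilt 0.02
shift [ -0.12   1.82 -11.78] turn 15.0 rows 11.4
13318 [[-41.2 -15.6 -35.8]
 [-39.8 -15.  -35.5]
 [-35.1   0.5 -18.6]
 [ 12.8  15.3  16.9]
 [ 19.1  15.8  20.1]]
```

View pics/w15.png

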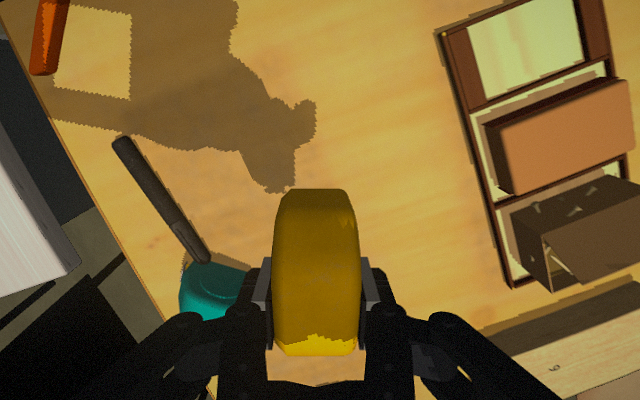

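drive_tool(commands="1 0 0.1 -0.9 1.2;1 0 0.2 -1.8 2.4;1 0 0.3 -2.7 3.7;1 0 0.5 -3.7 5;1 0 0.6 -4.6 6.4;1 0 0.8 -5.5 7.8;1 0 0.9 -6.4 9.2;1 0 1 -7.3 10.6")

```text
t: 24.57
tool_pos: [0.5554, 0.1127, 0.1511]
tool_rot: [2.034, 0.345, -2.047]
contact_force: [0.3, -0.3, -3.2]
opening: 0.0331
```

Run:
```python
from h import *
go(.6475,.27,.155,85.6)
```

```text
t24.57 tcp [0.5554 0.1127 0.1511] jaw -70.9 q6 1.31 F [ 0.3 -0.3 -3.2] open 0.0331 tilt 0.37
shift [-0.11 -2.96 -3.46] turn 4.71 rows 4.4
```

drive_tool(commands="1 0 -0.7 -0.8 1.2;1 0 -1.4 -1.6 2.4;1 0 -2 -2.4 3.6;1 0 -2.6 -3.2 4.7;1 0 -2.96 -3.46 4.7;1 0 -2.96 -3.46 4.7;1 0 -2.96 -3.46 4.7;1 0 -2.96 -3.46 4.7")

```text
t: 25.23
tool_pos: [0.6463, 0.2677, 0.152]
tool_rot: [-2.181, 0.079, 2.192]
contact_force: [-0.9, -0.0, -3.0]
opening: 0.0334
```

Run:
```python
from h import *
snap("wrist","w16")
go(.6475,.27,.06,85.6)
```

```text
t25.28 tcp [0.6466 0.2674 0.1529] jaw -94.1 q6 1.93 F [ 0.5 -0.3 -2.1] open 0.0330 tilt 0.23
shift [ 2.32 -0.07 -0.03] turn 0.07 rows 2.2
```

View pics/w16.png

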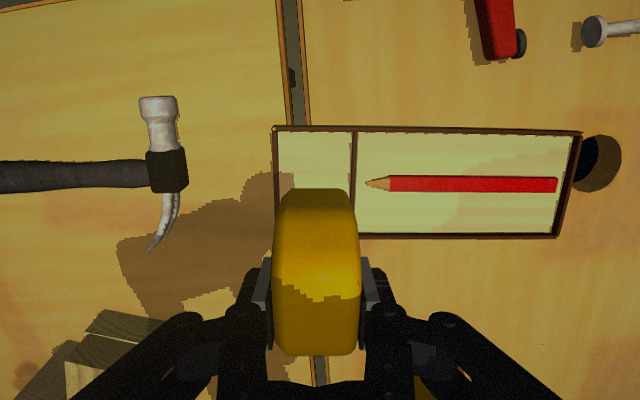

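Run:
```python
from h import *
p=onplane("w16.npz",[(273,127),(354,130),(583,132),(558,238)],0.012);print(np.round(p,4),np.linalg.norm(p[0]-p[2]),np.linalg.norm(p[3]-p[2]))
u=(p[0]-p[2]);u/=np.linalg.norm(u);n=np.array([u[1],-u[0]]);print(np.degrees(np.arctan2(-u[0],u[1])))
mid=(p[0]+p[2])/2
print("far-side origin",mid-n*.05, mid-n*.05+u*.097,mid-n*.05-u*.033)
```

```text
[[0.699  0.2987]
 [0.692  0.2336]
 [0.6794 0.0385]
 [0.5811 0.0454]] 0.260859492982939 0.09848278681776926
-4.312568161825396
far-side origin [0.63931195 0.17236252] [0.6466061  0.26908788] [0.63683043 0.13945595]
```

drive_tool(commands="1 0.8 -0.05 0 0;1 1.6 -0.05 0 0;1 2.2 -0.05 0 0;1 2.2 -0.05 0 0;1 2.2 -0.05 0 0;1 2.2 -0.05 0 0")

```text
t: 25.78
tool_pos: [0.6491, 0.2702, 0.0691]
tool_rot: [-2.187, 0.077, 2.182]
contact_force: [0.8, -0.8, -2.6]
opening: 0.0331
```

Run:
```python
from h import *
go(.6475,.27,.033,85.6)
```

```text
t25.78 tcp [0.6491 0.2702 0.0691] jaw -94.1 q6 1.93 F [ 0.8 -0.8 -2.6] open 0.0331 tilt 0.13
shift [0.9  0.01 0.04] turn 0.06 rows 0.9
```

drive_tool(commands="1 0.4 0 0.03 0;1 0.7 0 0.03 0;1 0.88 0 0.03 0;1 0.92 0 0.03 0;1 0.92 0 0.03 0;1 0.92 0 0.03 0")

```text
t: 26.28
tool_pos: [0.647, 0.2711, 0.032]
tool_rot: [-2.185, 0.077, 2.186]
contact_force: [-4.0, -1.1, 6.1]
opening: 0.0334
```

Run:
```python
from h import *
go(.6475,.27,.032,85.6)
```

```text
t26.28 tcp [0.647  0.2711 0.032 ] jaw -94.0 q6 1.93 F [-4.  -1.1  6.1] open 0.0334 tilt 0.04
shift [-0.    0.03 -0.01] turn 0.08 rows 0.1
```

drive_tool(commands="-0.5 0 0 0 0;-0.5 0 0 0 0;-0.5 0 0 0 0;-0.5 0 0 0 0;-0.5 -0.4 0 0 0;-0.5 -1.4 0 0 0;-0.5 -2.4 0 0 0;-0.5 -3.4 0 0 0")

```text
t: 26.95
tool_pos: [0.6466, 0.2707, 0.1687]
tool_rot: [-2.185, 0.077, 2.186]
contact_force: [1.9, 0.4, 0.4]
opening: 0.0641
```

drive_tool(commands="-1 -1 0 0 0;-1 -2 0 0 0;-1 -3 0 0 0;-1 -4 0 0 0;-1 -4 0 0 0;-1 -4 0 0 0")

```text
t: 27.45
tool_pos: [0.6483, 0.2712, 0.3334]
tool_rot: [-2.194, 0.073, 2.174]
contact_force: [1.2, 0.3, -1.0]
opening: 0.0856
```

Run:
```python
from h import *
snap("wrist","w17");snap("top","t17")
go(.43,.155,.34,-58)
for t in("w17","t17"):
  im,W=pts(t+".npz");x,y,z=np.moveaxis(W,-1,0)
  b=(x>.56)&(x<.74)&(y>.22)&(y<.32)
  m=b&(z>.045)&(z<.09);q=cv2.minAreaRect((W[m][:,:2]*1000).astype(np.float32));print(m.sum(),np.round([*q[0],*q[1],q[2]],1),np.round(np.percentile(z[m],[5,50,98]),4))
```

```text
t27.55 tcp [0.6467 0.2708 0.3268] jaw -94.0 q6 1.93 F [0.2 0.6 0.1] open 0.0852 tilt 0.01
shift [-0.33  3.27  5.2 ] turn -7.21 rows 5.9
1459 [648.9 271.6  36.1  66.4  86.2] [0.0498 0.0655 0.0696]
260 [647.6 267.5  36.6  65.3  86.5] [0.0487 0.064  0.0711]
```

View pics/w17.png

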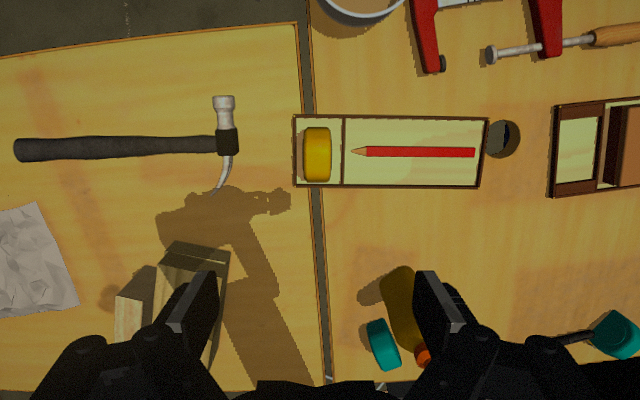

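View pics/t17.png

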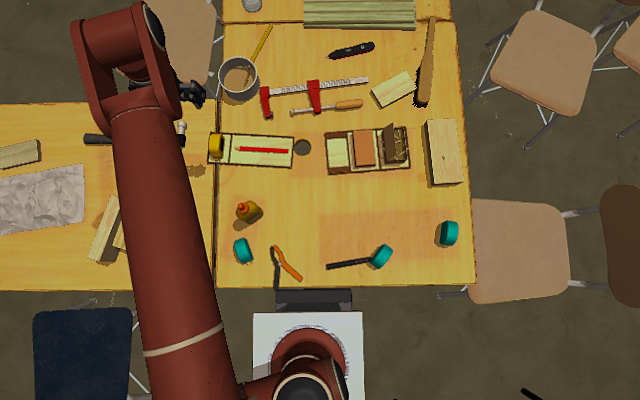

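drive_tool(commands="-1 -0.3 0.4 0.7 -1.4;-1 -0.3 0.8 1.3 -2.8;-1 -0.3 1.2 2 -4.2;-1 -0.3 1.6 2.6 -5.6;-1 -0.3 2 3.3 -7;-1 -0.3 2.4 3.9 -8.4;-1 -0.3 2.8 4.6 -9.8;-1 -0.3 3.2 5.2 -11.2")

```text
t: 28.22
tool_pos: [0.4281, 0.1571, 0.3359]
tool_rot: [1.671, 0.824, -1.679]
contact_force: [-0.6, 0.3, -0.6]
opening: 0.0856
```

drive_tool(commands="-1 0 0 0 -1.4;-1 0 0 0 -2.8;-1 0 0 0 -4.2;-1 0 0 0 -5.6;-1 0 0 0 -7;-1 0 0 0 -8.4;-1 0 0 0 -9.8;-1 0 0 0 -11.2")

```text
t: 28.88
tool_pos: [0.4296, 0.1576, 0.336]
tool_rot: [0.968, 1.347, -0.974]
contact_force: [-0.2, -0.2, -0.5]
opening: 0.0855
```

drive_tool(commands="-1 0 0 0 -1.4;-1 0 0 0 -2.8;-1 0 0 0 -3;-1 0 0 0 -3;-1 0 0 0 -3")

```text
t: 29.3
tool_pos: [0.4301, 0.1577, 0.3374]
tool_rot: [0.777, 1.429, -0.779]
contact_force: [1.3, 0.2, -0.1]
opening: 0.0853
```

Run:
```python
from h import *
go(.43,.153,.34,33)
snap("wrist","w18")
im,W=pts("w18.npz");x,y,z=np.moveaxis(W,-1,0)
b=(x>.34)&(x<.52)&(y>.08)&(y<.23)
for lo,hi in [(.08,.15),(.1,.13),(.12,.15),(.13,.15),(.135,.16),(.165,.21)]:
    m=b&(z>lo)&(z<hi);q=cv2.minAreaRect((W[m][:,:2]*1000).astype(np.float32));print(lo,hi,m.sum(),np.round([*q[0],*q[1],q[2]],1))
```

```text
t29.30 tcp [0.4301 0.1577 0.3374] jaw 32.8 q6 -0.38 F [ 1.3  0.2 -0.1] open 0.0853 tilt 0.12
shift [-0.07 -0.07  0.1 ] turn -0.03 rows 0.1
0.08 0.15 1051 [435.2 161.   38.3  60.8  40.5]
0.1 0.13 324 [435.  160.8  36.1  60.7  35.8]
0.12 0.15 886 [435.2 160.4  36.1  59.9  36.1]
0.13 0.15 681 [434.7 160.8  34.3  53.1  34. ]
0.135 0.16 552 [432.3 165.2  34.   36.4  32.4]
0.165 0.21 788 [435.3 160.1  27.9  28.1  81.5]
```

View pics/w18.png

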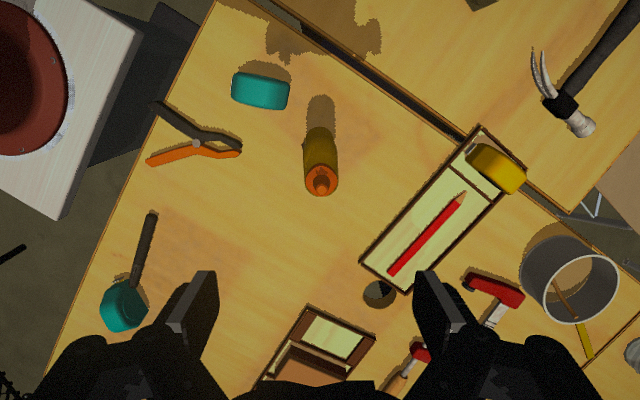

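drive_tool(commands="-1 0.8 0 0.05 -0.4;-1 1.6 0 0.05 -0.4;-1 2.4 0 0.05 -0.4;-1 2.6 0 0.05 -0.4;-1 2.6 0 0.05 -0.4;-1 2.6 0 0.05 -0.4;-1 2.6 0 0.05 -0.4")

```text
t: 29.93
tool_pos: [0.4328, 0.1563, 0.2371]
tool_rot: [0.751, 1.435, -0.747]
contact_force: [0.1, -0.4, 0.5]
opening: 0.0853
```

Run:
```python
from h import *
go(.433,.157,.2,35)
snap("wrist","w19")
im,W=pts("w19.npz");x,y,z=np.moveaxis(W,-1,0)
b=(x>.34)&(x<.52)&(y>.08)&(y<.23)
for lo,hi in [(.08,.15),(.1,.13),(.12,.15),(.13,.15),(.14,.16),(.165,.21)]:
    m=b&(z>lo)&(z<hi);q=cv2.minAreaRect((W[m][:,:2]*1000).astype(np.float32));print(lo,hi,m.sum(),np.round([*q[0],*q[1],q[2]],1))
o,M=state();L=(W-o["tool_pos"])@M*1000
m=b&(z>.1)&(z<.21);print(np.round(np.percentile(L[m][:,1:],[1,99],axis=0),1))
m=b&(z>.165)&(z<.21);print(np.round(np.percentile(L[m][:,1:],[1,99],axis=0),1))
```

```text
t29.93 tcp [0.4328 0.1563 0.2371] jaw 34.9 q6 -0.43 F [ 0.1 -0.4  0.5] open 0.0853 tilt 0.22
shift [ 0.93  0.01 -0.01] turn -0.01 rows 0.9
0.08 0.15 2016 [429.8 166.8  38.4  44.7  40.6]
0.1 0.13 589 [422.  165.5  50.7  29.2  75.6]
0.12 0.15 1638 [430.7 165.9  35.1  45.9  34.8]
0.13 0.15 1306 [429.9 167.1  34.6  38.3  36.5]
0.14 0.16 829 [430.5 165.9  31.9  28.4  37.1]
0.165 0.21 1648 [435.4 160.3  27.7  28.3  79.6]
[[-13.6 -32.3]
 [ 20.2   6.8]]
[[-10.  -16.3]
 [ 17.5   8.2]]
```

View pics/w19.png

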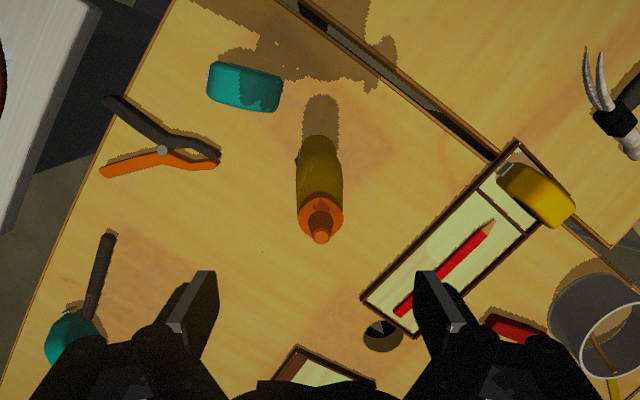

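drive_tool(commands="-1 0.5 0.08 -0.08 0;-1 1 0.08 -0.08 0;-1 1.5 0.08 -0.08 0;-1 2 0.08 -0.08 0;-1 2.4 0.08 -0.08 0;-1 2.55 0.08 -0.08 0;-1 2.55 0.08 -0.08 0;-1 2.55 0.08 -0.08 0")

```text
t: 30.65
tool_pos: [0.4333, 0.1608, 0.1341]
tool_rot: [0.75, 1.436, -0.748]
contact_force: [-0.5, 0.3, -0.1]
opening: 0.0854
```

Run:
```python
from h import *
go(.435,.160,.132,35)
snap("wrist","w20")
```

```text
t30.65 tcp [0.4333 0.1608 0.1341] jaw 35.0 q6 -0.42 F [-0.5  0.3 -0.1] open 0.0854 tilt 0.12
shift [0.05 0.02 0.04] turn -0.01 rows 0.1
```

View pics/w20.png

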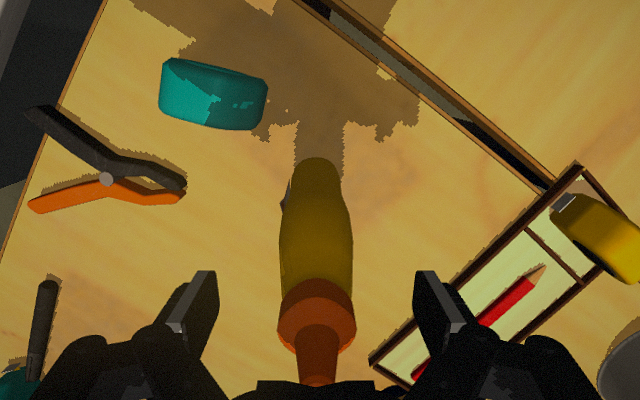

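drive_tool(commands="0 0.06 0 0 0;0 0.06 0 0 0;1 0.06 0 0 0;1 0.06 0 0 0;1 0.06 0 0 0;1 0.06 0 0 0;1 0.06 0 0 0;1 0.06 0 0 0", newtons=50)

```text
t: 31.37
tool_pos: [0.433, 0.1607, 0.1309]
tool_rot: [0.75, 1.437, -0.748]
contact_force: [0.9, 1.2, 3.8]
opening: 0.0371
```

Run:
```python
from h import *
go(.435,.160,.132,35)
snap("wrist","w21");snap("scene","s21")
im=cv2.imread("pics/s21.png");cv2.imwrite("pics/s21c.png",cv2.resize(im[60:260,150:350],(600,600)))
```

```text
t31.37 tcp [0.433  0.1607 0.1309] jaw 35.0 q6 -0.42 F [0.9 1.2 3.8] open 0.0371 tilt 0.10
shift [-0.03  0.03  0.04] turn -0.01 rows 0.1
```

View pics/s21c.png

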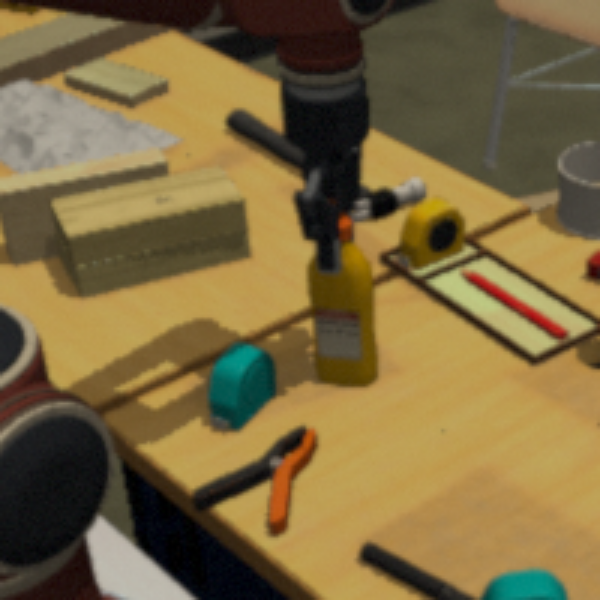

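drive_tool(commands="1 -0.4 0 0 0;1 -0.9 0 0 0;1 -1.6 0 0 0;1 -2.3 0 0 0;1 -2.5 0 0 0;1 -2.5 0 0 0")

```text
t: 31.97
tool_pos: [0.4331, 0.1607, 0.2316]
tool_rot: [0.75, 1.435, -0.747]
contact_force: [-0.5, 0.2, -3.8]
opening: 0.0373
```

Run:
```python
from h import *
snap("wrist","w22")
go(.6275,-.096,.23,93.6)
for lo,hi in((-55,-30),(-20,-5),(0,30),(40,80),(80,115)):
    L,m=held("w22",24,50,lo,hi)
    if len(L)>20: print(lo,hi,len(L),np.round(np.percentile(L,[1,50,99],axis=0),1).tolist())
```

```text
t32.02 tcp [0.4321 0.1605 0.2293] jaw 35.0 q6 -0.42 F [-0.6 -0.4 -4. ] open 0.0370 tilt 0.04
shift [-0.02  0.33  8.05] turn -11.73 rows 8.2
-55 -30 6852 [[-54.5, -23.4, -12.9], [-44.2, 0.6, -6.7], [-30.6, 23.5, 10.0]]
-20 -5 3758 [[-19.9, -22.5, -22.1], [-13.7, 1.4, -13.0], [-5.2, 22.7, 8.9]]
0 30 1823 [[0.1, -15.9, -28.5], [10.3, 1.5, -25.8], [29.4, 19.2, -14.4]]
40 80 889 [[40.3, -17.9, -27.8], [59.6, 0.4, -25.4], [79.6, 18.5, -12.0]]
80 115 618 [[80.3, -16.6, -28.4], [94.0, 1.8, -26.1], [114.1, 19.7, -12.5]]
```

View pics/w22.png

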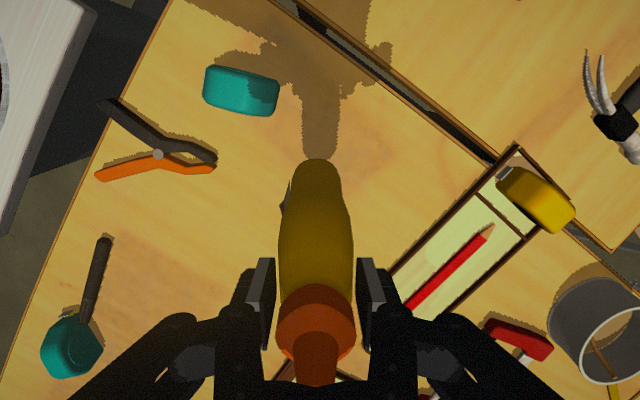

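drive_tool(commands="1 0 0.1 0.6 -0.8;1 0 0.1 1.4 -1.8;1 0 0.2 2.2 -3;1 0 0.2 3 -4.2;1 0 0.3 3.9 -5.4;1 0 0.3 4.7 -6.7;1 0 0.3 5.5 -8;1 0 0.3 6.3 -9.3")

```text
t: 32.68
tool_pos: [0.5855, -0.0402, 0.2256]
tool_rot: [0.113, 1.575, -0.112]
contact_force: [0.2, 0.0, -3.7]
opening: 0.0372
```

Run:
```python
from h import *
go(.625,-.096,.23,93.6)
```

```text
t32.68 tcp [ 0.5855 -0.0402  0.2256] jaw 81.8 q6 -1.62 F [ 0.2  0.  -3.7] open 0.0372 tilt 0.39
shift [-0.12 -1.24  1.18] turn -2.36 rows 1.7
```

drive_tool(commands="1 0 -0.4 0.4 -0.8;1 0 -0.8 0.8 -1.6;1 0 -1.15 1.1 -2.3;1 0 -1.24 1.16 -2.35;1 0 -1.24 1.16 -2.35;1 0 -1.24 1.16 -2.35;1 0 -1.24 1.16 -2.35")

```text
t: 33.27
tool_pos: [0.6241, -0.0939, 0.2286]
tool_rot: [-0.043, 1.573, 0.045]
contact_force: [-0.3, -0.5, -3.8]
opening: 0.0374
```

Run:
```python
from h import *
go(.625,-.096,.15,93.6)
snap("wrist","w23");snap("scene","s23")
im=cv2.imread("pics/s23.png");cv2.imwrite("pics/s23c.png",cv2.resize(im[90:250,290:490],(750,600)))
```

```text
t33.27 tcp [ 0.6241 -0.0939  0.2286] jaw 93.2 q6 -1.89 F [-0.3 -0.5 -3.8] open 0.0374 tilt 0.16
shift [ 1.96 -0.06  0.02] turn -0.08 rows 1.9
```

View pics/w23.png

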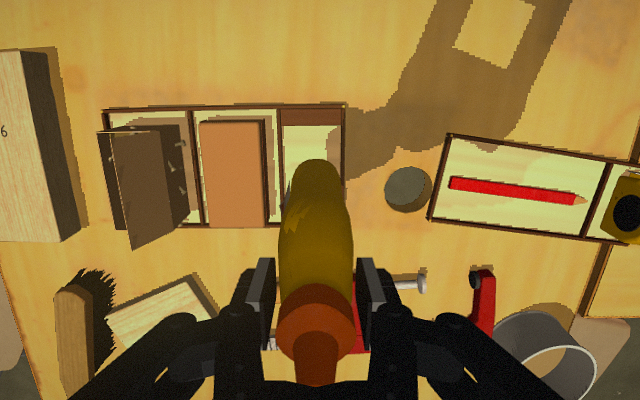

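View pics/s23c.png

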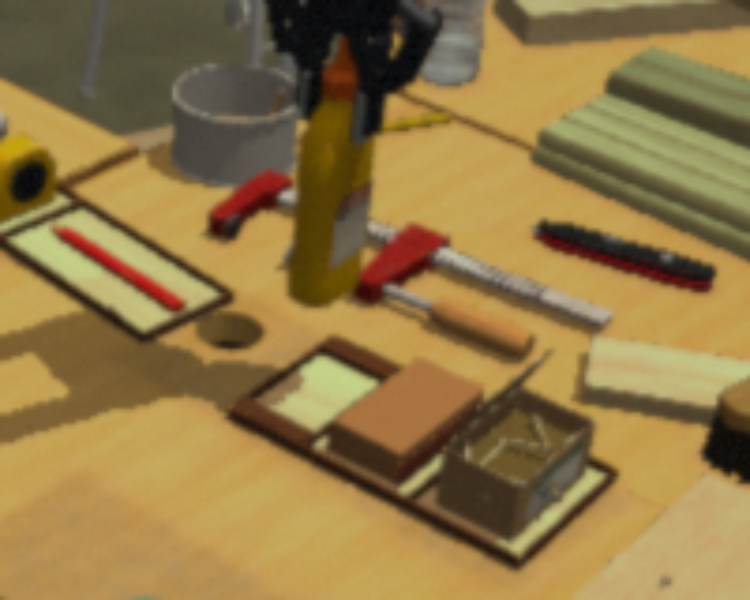

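Run:
```python
from h import *
p=onplane("w23.npz",[(104,111),(192,109),(281,107),(346,104)],0.012);print(np.round(p,4))
```

```text
[[ 0.5761 -0.315 ]
 [ 0.5706 -0.2215]
 [ 0.5643 -0.1308]
 [ 0.5577 -0.0656]]
```

drive_tool(commands="1 0.7 -0.05 0.02 -0.1;1 1.4 -0.05 0.02 -0.1;1 1.9 -0.05 0.02 -0.1;1 1.95 -0.05 0.02 -0.1;1 1.95 -0.05 0.02 -0.1;1 1.95 -0.05 0.02 -0.1")

```text
t: 33.87
tool_pos: [0.6268, -0.0967, 0.1537]
tool_rot: [-0.052, 1.568, 0.051]
contact_force: [-0.0, 0.2, -2.7]
opening: 0.0374
```

Run:
```python
from h import *
go(.625,-.096,.135,93.6)
snap("scene","s24")
im=cv2.imread("pics/s24.png");cv2.imwrite("pics/s24c.png",cv2.resize(im[90:250,290:490],(750,600)))
```

```text
t33.87 tcp [ 0.6268 -0.0967  0.1537] jaw 93.7 q6 -1.91 F [-0.   0.2 -2.7] open 0.0374 tilt 0.12
shift [ 0.47  0.02 -0.04] turn 0.03 rows 0.5
```

View pics/s24c.png

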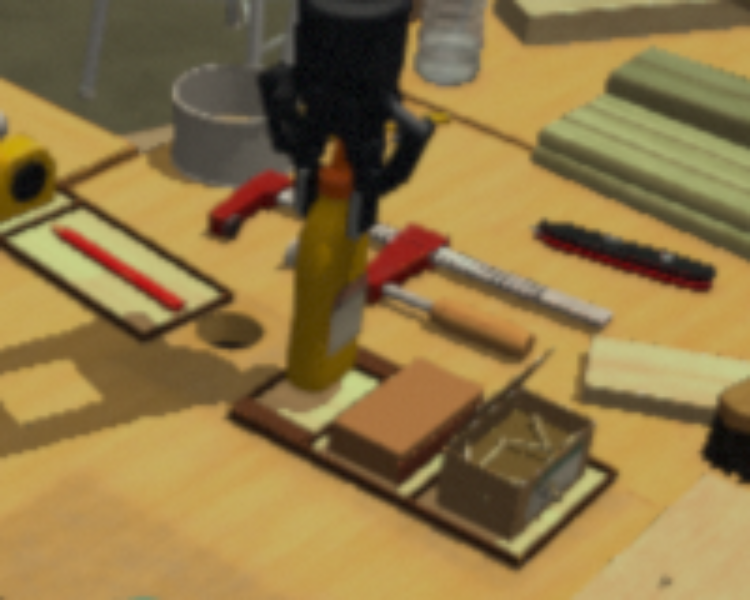

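drive_tool(commands="1 0.15 0.01 -0.03 0;1 0.3 0.01 -0.03 0;1 0.4 0.01 -0.03 0;1 0.45 0.01 -0.03 0;1 0.48 0.01 -0.03 0;1 0.48 0.01 -0.03 0;1 0.48 0.01 -0.03 0")

```text
t: 34.5
tool_pos: [0.6253, -0.0966, 0.135]
tool_rot: [-0.051, 1.569, 0.051]
contact_force: [-3.7, 1.4, 5.3]
opening: 0.037
```

Run:
```python
from h import *
go(.625,-.096,.135,93.6)
```

```text
t34.50 tcp [ 0.6253 -0.0966  0.135 ] jaw 93.7 q6 -1.91 F [-3.7  1.4  5.3] open 0.0370 tilt 0.05
shift [ 0.    0.02 -0.01] turn 0.02 rows 0.0
```

drive_tool(commands="-0.2 0 0 0 0;-0.4 0 0 0 0;-0.6 0 0 0 0;-0.6 0 0 0 0;-0.6 -0.1 0 0 0;-0.6 -0.5 0 0 0;-0.6 -1.2 0 0 0;-0.6 -2.2 0 0 0")

```text
t: 35.17
tool_pos: [0.6225, -0.096, 0.2175]
tool_rot: [-0.049, 1.578, 0.053]
contact_force: [0.8, -0.1, -1.1]
opening: 0.0685
```

drive_tool(commands="-0.6 -1 0 0 0;-0.6 -2 0 0 0;-0.6 -3 0 0 0;-0.6 -3 0 0 0;-0.6 -3 0 0 0")

```text
t: 35.58
tool_pos: [0.6262, -0.097, 0.346]
tool_rot: [-0.053, 1.562, 0.049]
contact_force: [0.1, 0.4, -1.7]
opening: 0.068
```

Run:
```python
from h import *
snap("wrist","w25");snap("scene","s25");snap("top","t25")
im=cv2.imread("pics/s25.png");cv2.imwrite("pics/s25c.png",cv2.resize(im[90:250,250:470],(800,582)))
c=np.array([.6331,-.1875]);th=np.radians(3.7);u=np.array([-np.sin(th),np.cos(th)]);n=np.array([np.cos(th),np.sin(th)])
for t in("w25","t25","s25"):
  _,W=pts(t+".npz")
  for nm,ylo,yhi,zl,zh in [("glue body",.04,.15,.06,.155),("glue cap",.04,.15,.165,.22),("block",-.03,.06,.03,.05),("carton rim",-.13,-.03,.045,.06),("lid",-.13,-.03,.065,.11)]:
    X=(W[...,:2]-c)@n;Y=(W[...,:2]-c)@u;Z=W[...,2]
    m=(abs(X)<.075)&(Y>ylo)&(Y<yhi)&(Z>zl)&(Z<zh)
    if m.sum()<20: print(t,nm,m.sum());continue
    q=cv2.minAreaRect(np.c_[X[m],Y[m]].astype(np.float32)*1000);print(t,nm,m.sum(),np.round([*q[0],*q[1],q[2]],1),np.round(np.percentile(Z[m],[2,50,98]),4))
```

```text
w25 glue body 1118 [ 0.4 93.1 60.7 37.9  5.3] [0.069  0.1376 0.1536]
w25 glue cap 792 [ 1.  92.6 27.9 28.  47.8] [0.1681 0.1803 0.2051]
w25 block 3732 [  0.9  11.5 109.5  60.6   0.2] [0.0339 0.0362 0.0379]
w25 carton rim 840 [  1.  -76.2  70.2 100.6  89.7] [0.0452 0.0531 0.0596]
w25 lid 2045 [  0.9 -61.4 100.5  19.1   0.3] [0.0659 0.0841 0.1002]
t25 glue body 0
t25 glue cap 0
t25 block 495 [ -0.7  10.4  59.6 109.3  89. ] [0.0313 0.0358 0.0403]
t25 carton rim 125 [ -0.2 -78.7  67.4 102.2  89.9] [0.0455 0.0528 0.0593]
t25 lid 281 [ -0.5 -61.7  20.6 101.3  89.6] [0.0657 0.0834 0.1004]
s25 glue body 576 [-9.7 82.7 33.1 56.7 46.6] [0.0623 0.1113 0.1521]
s25 glue cap 117 [-5.8 89.5 21.6 27.5 24.6] [0.1667 0.1792 0.2038]
s25 block 564 [ -0.9  10.7  61.8 112.5  88. ] [0.0311 0.0357 0.0388]
s25 carton rim 261 [  0.6 -79.5 107.2  65.1   0.5] [0.0452 0.0504 0.0574]
s25 lid 68 [ -0.6 -62.1  16.9 101.8  89.8] [0.0656 0.0849 0.1013]
```

View pics/s25c.png

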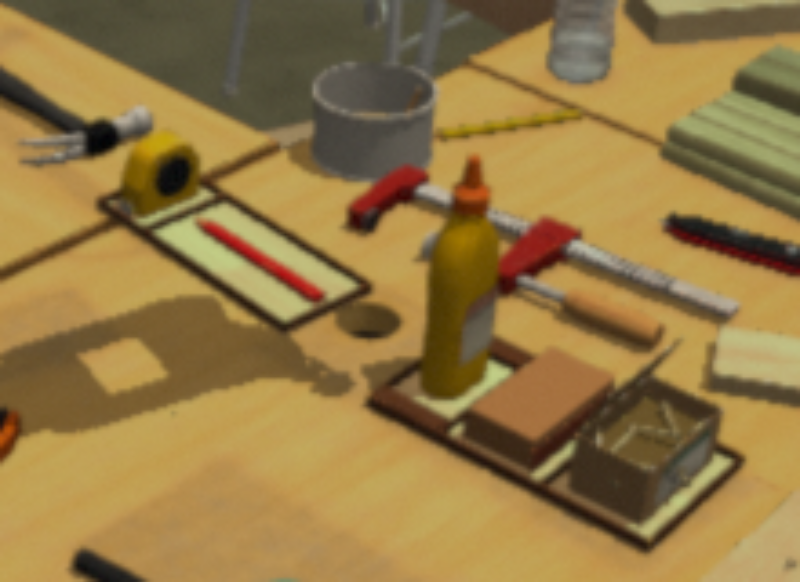

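View pics/w25.png

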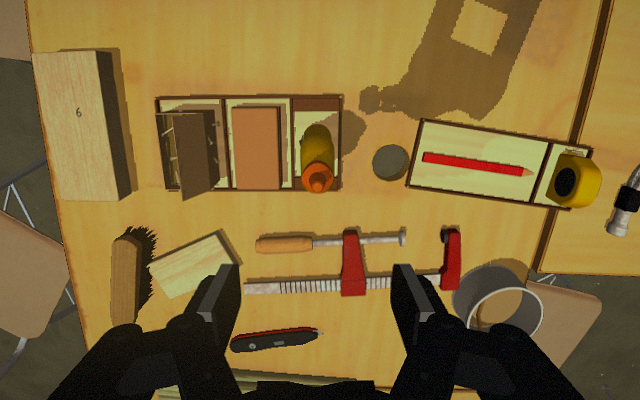

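Run:
```python
from h import *
from station import ctrl
c=np.array([.6392,.1725]);th=np.radians(-4.3);u=np.array([-np.sin(th),np.cos(th)]);n=np.array([np.cos(th),np.sin(th)])
for t in("w25","t25","s25"):
  im,W=pts(t+".npz");hsv=cv2.cvtColor(im,cv2.COLOR_BGR2HSV).astype(int)
  X=(W[...,:2]-c)@n;Y=(W[...,:2]-c)@u;Z=W[...,2];red=((hsv[...,0]<8)|(hsv[...,0]>172))&(hsv[...,1]>150)
  for nm,m in [("pencil red",(abs(X)<.046)&(Y>-.13)&(Y<.06)&red),("tape",(abs(X)<.05)&(Y>.06)&(Y<.14)&(Z>.045))]:
    if m.sum()<20: print(t,nm,m.sum());continue
    q=cv2.minAreaRect(np.c_[X[m],Y[m]].astype(np.float32)*1000);print(t,nm,m.sum(),np.round([*q[0],*q[1],q[2]],1),np.round(np.percentile(Z[m],[5,50,95]),4))
go(.6,0,.3,90)
print(ctrl.finish_job())
```

```text
w25 pencil red 934 [  1.8 -42.1 150.6  13.3  89.6] [0.01   0.0122 0.0137]
w25 tape 1387 [ 2.3 97.2 66.6 35.3  1.5] [0.0472 0.0633 0.0693]
t25 pencil red 197 [ 12.5 -29.1  66.8 179.2   1.3] [0.0083 0.0118 0.0152]
t25 tape 263 [-0.1 95.5 35.6 68.6 87.3] [0.0484 0.064  0.0699]
s25 pencil red 118 [ -0.7 -44.   17.6 150.2   0.4] [0.008  0.0116 0.0147]
s25 tape 172 [-2.7 95.7 63.6 38.5  2. ] [0.0469 0.0599 0.0692]
t35.73 tcp [ 0.6242 -0.0965  0.3388] jaw 93.7 q6 -1.91 F [-0.2  0.6 -0.8] open 0.0683 tilt 0.18
shift [ 0.97  2.44 -0.44] turn 0.74 rows 2.6
the job is handed in; nothing more can be done
None
```

Both kits are made up and the job is handed in, at about 36 s of the 128 s allowed. No verdict is reported, so what follows is from my last camera checks with the arm raised clear.

Offsets are from the bay centres, in tray axes:

| Thing | Bay | Offset from bay centre | Resting as it should |
|---|---|---|---|
| Pencil | long bay, narrow tray | within about 2 mm across, centre about 1 mm along (inferred from the red part plus the tip) | flat, top at 12 mm |
| Tape | short bay, narrow tray | within about 3 mm | upright, turned within 3° |
| Sanding block | middle wide bay, deep tray | within about 3 mm | flat, top at 36 mm |
| Screw carton | end wide bay, deep tray | within about 3 mm | flat, lid top at 100 mm |
| Glue | small bay, deep tray | within about 1 mm | upright, turned about 5° |

- **Forces:** the highest wrist force I read was about 8 N, and those readings are only from the end of each move.
- **Readings that disagreed:** The scene camera put the glue up to 10 mm off. It sees only one side of the bottle, so I went by the wrist camera. The top camera could not see the glue behind the arm. Its pencil reading was spoiled, most likely by reddish pixels nearby, but the wrist and scene cameras agreed on the pencil.

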